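Pack press covers and grips into the clip rack and cradle

ROBOT

A 6-joint arm with a two-finger parallel gripper is mounted at the origin on a cart in front of the work surface, level with it; the furniture and walls round the work are solid. World frame = base frame: x ahead of the robot, y to its left, z up, the work surface at z = 0. Lengths are in m, angles in degrees, forces in N, time in s.
With the tool pointing down it reaches from about 0.25 to 0.725 m from the base axis. Payload 9.7 kg.
Tool frame: the origin (TCP) lies on the centre line of the jaws, within the pads' length; the fingertips stand 19 mm ahead of it and the grasp point (between the pads) is the TCP (bot.tcp_to_tips is the z of the fingertips in the tool frame, in m); z points along the fingers, y is the line along which they close (so a half turn about z gives the same grasp; the last joint's range is limited). The gripper opens to 85 mm and grips with 20 to 120 N. Pads are 22 mm wide; open, the fingers measure 114 mm over their backs; the gripper's body (76 mm by 85 mm) begins 54 mm behind the grasp point. The pads swing forward as they close: fully open they stand 13 mm farther back than shut.
Start: joints at [-76.261, 4.979, 10.078, 95.1, 0, 90], TCP at [0.131, -0.534, 0.25] pointing down, gripper open.
Joint ranges: [-179.16, 179.16], [-48.56, 103.87], [-65.8, 70.77], [-126.05, 130.52], [-82.76, 87.17], [-180, 180]. Speed limits (degrees/s): [127.2, 127.2, 147.25, 180, 180, 180].

INTERFACE

Orientations are given as [roll, pitch, yaw] about the fixed x, y, z axes, in that order (R = Rz(yaw) Ry(pitch) Rx(roll)).
In Python, from workcell import bot gives the robot as it stands. The module is installed in compiled form; this text tells all that it offers.
- The arm moves only by the tool play_rows, never from a script. Its argument "increments" is a list of rows, each an object with "slide": the shift along the tool's x, y, z in mm, a list of three; "angular": the turn, a rotation vector about the tool's x, y, z in degrees, a list of three; "claw": the opening, from -1 (shut) to 1 (fully open). In form: [{"slide": [x, y, z], "angular": [rx, ry, rz], "claw": claw}, ...]. A call has 1 to 8 rows; each row shifts and turns the commanded pose from where the row before left it, along the tool's axes as they then stand; what a row does not reach is not made up. A row lasts 1/10 s, in which the tool goes at most 50 mm and 8.59 degrees, less where a joint would pass 70% of its speed; a pose out of reach is approached as far as the arm can. A call is refused whole if a number of a shift passes 50 or a number of a turn 8.59, either way. A call with a gripper value outside its range is refused whole. The fingers move at their own pace and stop on an object; "squeeze" is the grip in N (left out, the last holds). Time passes only in rows, so rows that do not move let the fingers close. It gives the time, the measured TCP pose, the force, the opening and the grip force at its end, in the units of the state.
- bot.get_obs(): the state, without advancing time (a new reading comes with each control period).
- bot.camera(name): name is "scene" or "side" or "wrist"; returns the picture (420x560x3 uint8, red, green, blue); there is no depth.
- bot.camera_info(name): a dict with "fovy" (degrees; the focal length in pixels is half the picture's height over the tangent of half this angle, whatever the lens; pixels are square), "cx", "cy" (the principal point, pixels), "R" (3x3) and "t" (3): a world point X has camera coordinates R X + t. Camera axes: x right, y down, z forward; pixel columns grow to the right and rows downward; lengths in m; the calibration is good to about 2 mm. A picture is of the moment at which its call begins: read the wrist's pose just before it. camera_info takes no time and is no camera call; for the wrist camera it gives the pose at the moment of the call.
- bot.job_done(): hands the job in; it is judged then, once.
The state is a dict: "time": time; "q": joint angles; "qd": joint speeds; "joint_efforts": joint torques, N m; "ee_pos": TCP position; "tcp_rot": TCP orientation; "wrist_force": force on the tool from outside, world axes, zero at the start; "torque": the same for the moment, N m; "opening": finger opening in m; "grasp_force": force on a finger pad.
Only numpy, scipy, OpenCV 4.12 (cv2) and the standard library are available. Lean on these libraries where they do the work, as an engineer would, in place of code of your own. Each camera call takes 0.05 s, during which the arm holds its last target. There are 200 camera calls.

TASK

Pack the parts of the small printing press for shipping: take every green cover panel that is in the wooden stand and push it upright into a free slot of the blue dunnage rack, fully home on the slot floor so that the spring clips snap over it, and stack the three yellow hand grips on the cradle as a pyramid, one in each groove and the third lying in the gap on top of them, centred along the cradle. Leave the paint pot, the tape measure and the nail tin alone.

Things in the scene. Friction and masses are not known exactly. Their poses are not given: they have to be found in the camera images.
- rack: Blue-based steel dunnage rack, 130 x 256 mm, fixed. Origin: centre of its underside, z up. Four cover slots 66 mm apart along its y axis; a cover stands in one with its width along the rack's x axis. Each slot has end channels (14 mm between lips for the 12 mm cover, 103 mm between webs for the 100 mm width; 95 mm high, with lead-ins flared all round to 111 mm) and a facing pair of spring leaf clips in the middle.
- slot_1 (a point): Centre of the floor of slot 1, 30 mm above the table, at y = -99 mm of the rack; axes as the rack's. Slots start empty. A cover that is home has its origin here. One only lowered in stops about 12 mm higher, its bead on the clips' slanted lead-ins; a downward push of about 8 to 18 N snaps it past them onto the floor.
- slot_2 (a point): Centre of the floor of slot 2, 30 mm above the table, at y = -33 mm of the rack; axes as the rack's. Slots start empty. A cover that is home has its origin here. Clips as at slot_1.
- slot_3 (a point): Centre of the floor of slot 3, 30 mm above the table, at y = 33 mm of the rack; axes as the rack's. Slots start empty. A cover that is home has its origin here. Clips as at slot_1.
- slot_4 (a point): Centre of the floor of slot 4, 30 mm above the table, at y = 99 mm of the rack; axes as the rack's. Slots start empty. A cover that is home has its origin here. Clips as at slot_1.
- cover_1: Green cover panel, 150 g, standing on edge in a loose place of the stand: 100 mm wide (its x axis), 12 mm thick (y), 120 mm high. Origin: centre of its lower edge, z up. Its top 32 mm is a black grip tab 44 mm wide (x), 14 mm thick (y), tab middle 104 mm above the origin. Lower edge: a 12 mm thick bead 7 mm up, a 4 mm neck above it. Both ways round alike. Absent (None) in some starts.
- cover_2: Another such green cover panel, the same in every way as cover_1. Absent (None) in some starts.
- cover_3: Another such green cover panel, the same in every way as cover_1. Absent (None) in some starts.
- cover_4: Another such green cover panel, the same in every way as cover_1. Absent (None) in some starts.
- stand: Light wooden drying stand, 125 x 250 mm, fixed, in which the covers wait. Origin: centre of its underside. Four places 66 mm apart along its y axis, cover width along its x axis, floor 12 mm above the table; each cover stands loosely between two pairs of round pegs (51 mm above the table at most) and is lifted straight out.
- cradle: Small aluminium cradle with black rubber V grooves, 36 mm (x) by 120 mm (y) and about 30 mm high, fixed. Origin: centre of its underside, z up. Two 90 degree V grooves run along its x axis, 51 mm apart in y. It is shorter than a grip, so that a grip's ends stick out 10 mm on both sides.
- batten_near: Light wooden batten fixed flat on the table, 16 mm (x) by 680 mm (y), 12 mm high, the one nearer the robot; origin: centre of its underside. Grips and cradle lie between the two battens, 100 mm apart, over which a knocked grip does not roll.
- batten_far: Light wooden batten fixed flat on the table, 16 mm (x) by 680 mm (y), 12 mm high, the one farther from the robot; origin: centre of its underside. Grips and cradle lie between the two battens, 100 mm apart, over which a knocked grip does not roll.
- groove_1 (a point): Where the axis centre of a grip lies when it rests in the first groove: 33.5 mm above the table, at y = -25.5 mm of the cradle; axes as the cradle's.
- groove_2 (a point): The same for the second groove, at y = +25.5 mm of the cradle.
- saddle (a point): Where the axis centre of the third grip lies when it rests in the gap on top of the other two: 59 mm above the table, in the middle of the cradle; axes as the cradle's.
- grip_1: Yellow octagonal hand grip of the press: a straight bar 36 mm across flats and 56 mm long with steel end faces, 90 g, lying on the table on one of its eight flats, alike. Origin: its centre, on the axis; its x axis runs along the bar. Best gripped by its two flat end faces. Both ends alike.
- grip_2: Another such yellow hand grip, the same as grip_1.
- grip_3: Another such yellow hand grip, the same as grip_1.
- paint_pot: Bystander: white paint pot with a teal lid, 58 mm across, 62 mm high; origin: centre of its underside.
- tape_measure: Bystander: black tape measure with a yellow disc, 70 x 76 x 39 mm; origin: centre of its underside.
- nail_tin: Bystander: flat round tin, white with a green lid, 68 mm across, 32 mm high; origin: centre of its underside.
Things that resemble listed ones, but are neither listed nor needed, are in the scene too. What is shaped like the grip_1 but white is not meant.

How it is judged:
By the outcome, as a careful person would: the job done as asked, in the order asked, and still so for the second after the job is handed in, with the robot touching nothing.
Of cover_1, cover_2, cover_3, cover_4 only 3 to 4 are there at a start; the rules pass over those that are not, and their reading is None.
At some moment in a run one of grip_1, grip_2, grip_3 may be knocked a few centimetres aside while the robot is not near it.
It also fails if it takes over 208 s, if anything falls off the work surface, if the arm or the gripper's body presses on something with over 40 N, if the wrist force passes 120 N, or if a joint passes its speed limit or range.

## Working session

There is one attempt and no reset: what is moved stays moved. The work goes in short steps, Python scripts to look and compute and a tool call to move; the robot and the scene stay as the last step left them, time stands still between calls to the robot, and variables do not carry over. Pictures are saved under pics/ and viewed, at most 14 in all, crops included, and the job is handed in when it is done.

Besides the shell and the picture viewer there is one more tool, called after "Emit:" as name(argument=value, ...), one argument or row to a line, values as JSON. play_rows: Moves the arm, as the interface text tells. Its arguments: {"type":"object","properties":{"increments":{"type":"array"},"squeeze":{"type":"number"}},"required":["increments"]}

```bash
mkdir -p pics; python3 - <<'E'
from workcell import bot
import cv2,json,numpy as np
print(bot.get_obs())
for n in ["scene","side"]:
    im=bot.camera(n); cv2.imwrite(f"pics/{n}0.png",cv2.resize(im[:,:,::-1],(784,588),interpolation=cv2.INTER_CUBIC)); np.save(f"{n}0.npy",im)
    print(n,bot.camera_info(n))
print(bot.camera_info("wrist"))
E
```

```text
{'time': 0.0, 'q': array([-7.62622077e+01,  5.01306438e+00,  1.00345838e+01,  9.50975832e+01,
       -3.18098351e-04,  8.99986871e+01]), 'qd': array([ 0.05940806,  0.04186907, -0.05548285,  0.02748422,  0.0553569 ,
        0.00272266]), 'joint_efforts': array([ 3.61935026e-04, -5.20392323e+01,  4.64805186e+01,  1.62611768e-02,
        8.86127191e-05,  5.40573666e-06]), 'ee_pos': array([ 0.13056776, -0.53408547,  0.24956535]), 'tcp_rot': array([-1.79923936e+02,  3.16355148e-04,  1.37391056e+01]), 'wrist_force': array([ 0.04424268,  0.01082606, -0.24051824]), 'torque': array([-0.00439954, -0.02790321, -0.02354794]), 'grasp_force': 0.0, 'opening': 0.08540057171018534}
scene {'fovy': 42.62422464735325, 'cx': 272.59304944391334, 'cy': 214.86053467750554, 'R': array([[ 0.81837116, -0.57463928, -0.00763797],
       [-0.44985956, -0.63228264, -0.63074958],
       [ 0.35762413,  0.51962329, -0.77594885]]), 't': array([-0.49135563,  0.27103398,  1.46574214])}
side {'fovy': 57.60766247664548, 'cx': 278.29190884755127, 'cy': 213.6045130496962, 'R': array([[-0.82761942, -0.56103266, -0.01698399],
       [-0.26477188,  0.41690702, -0.86953113],
       [ 0.4949161 , -0.71514397, -0.49358602]]), 't': array([0.44052882, 0.22333805, 0.81098704])}
{'fovy': 63.40574051368636, 'cx': 279.79859765285244, 'cy': 210.62685274695772, 'R': array([[ 2.37870094e-01, -9.71296967e-01,  1.42177023e-04],
       [-9.31400711e-01, -2.28057996e-01,  2.83693966e-01],
       [-2.75518664e-01, -6.76147342e-02, -9.58914862e-01]]), 't': array([-0.54973146, -0.03689213,  0.37947705])}
```

View pics/scene0.png

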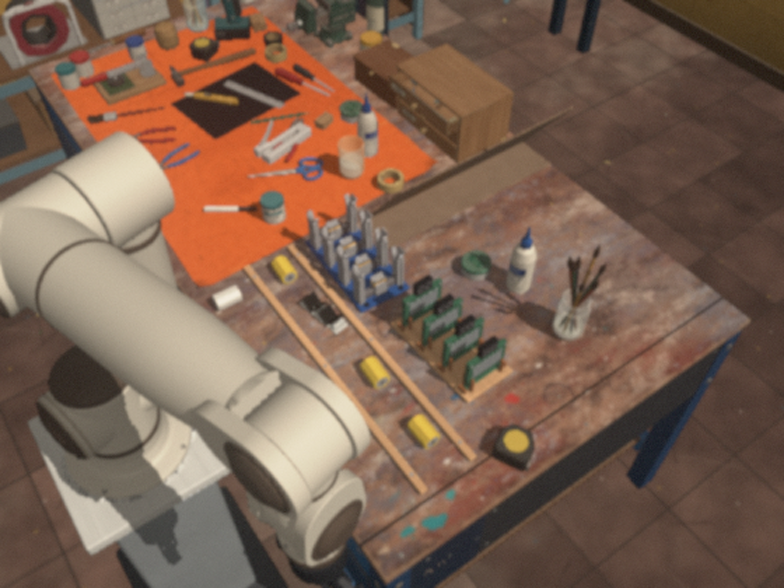

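View pics/side0.png

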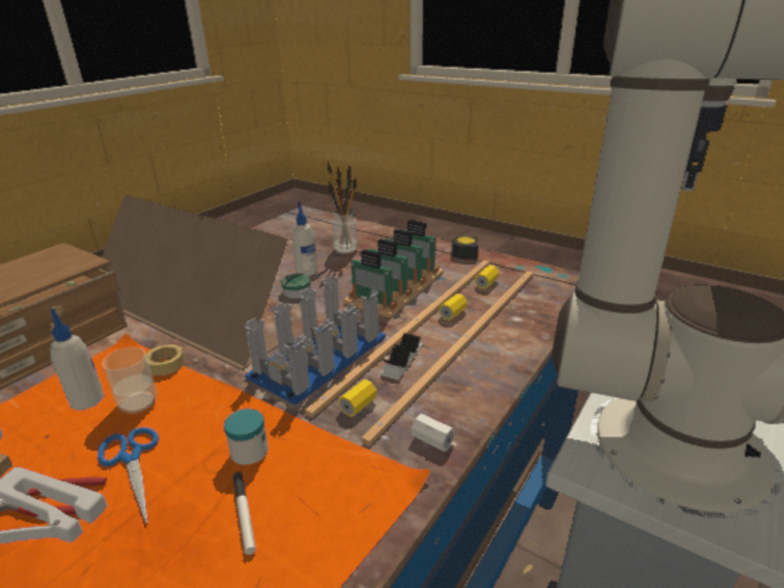

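Four covers, at tabs ~(430,280),(447,298),(469,320),(492,343) in the scene; rack around (355,260), grips at (285,268),(374,371),(422,430), cradle at (324,311), white decoy at (227,297).

```bash
cat > h.py <<'E'
import numpy as np,cv2
from workcell import bot
def K(i,h=420):
    f=h/2/np.tan(np.radians(i["fovy"]/2)); return f
def back(i,uv,z,s=1.0):
    f=K(i); out=[]
    for u,v in uv:
        d=np.array([(u/s-i["cx"])/f,(v/s-i["cy"])/f,1.]); R=np.array(i["R"]);t=np.array(i["t"])
        c=-R.T@t; w=R.T@d; out.append(c+w*(z-c[2])/w[2])
    return np.array(out)
def proj(i,X):
    X=np.atleast_2d(X); c=X@np.array(i["R"]).T+np.array(i["t"]); f=K(i)
    return np.c_[f*c[:,0]/c[:,2]+i["cx"],f*c[:,1]/c[:,2]+i["cy"]]
E
python3 - <<'E'
from h import *
np.set_printoptions(precision=3,suppress=True)
i=bot.camera_info("scene")
print(back(i,[(430,280),(447,298),(469,320),(492,343)],.132,1.4))
print("grips",back(i,[(285,268),(374,371),(422,430)],.018,1.4))
print("cradle",back(i,[(324,311)],.02,1.4))
print("rack",back(i,[(370,307),(408,289)],.0,1.4))
print("batten",back(i,[(248,268),(421,490),(292,247),(472,459)],.012,1.4))
print("stand",back(i,[(470,397),(513,371)],.012,1.4))
i=bot.camera_info("side")
print("grips",back(i,[(358,398),(454,307),(487,277)],.018,1.4))
print("cradle",back(i,[(402,357)],.02,1.4))
print("rack", back(i,[(296,403),(248,375),(384,342)],.0,1.4))
for n,x0,y0,w,h in [("scene",200,130,180,150),("side",170,145,200,150)]:
    im=np.load(n+"0.npy")[y0:y0+h,x0:x0+w]
    cv2.imwrite(f"pics/{n}c.png",cv2.resize(im[:,:,::-1],None,fx=4,fy=4,interpolation=cv2.INTER_CUBIC))
E
```

```text
[[ 0.653 -0.1    0.132]
 [ 0.651 -0.158  0.132]
 [ 0.652 -0.227  0.132]
 [ 0.653 -0.295  0.132]]
grips [[ 0.468  0.196  0.018]
 [ 0.474 -0.153  0.018]
 [ 0.472 -0.319  0.018]]
cradle [[0.473 0.037 0.02 ]]
rack [[ 0.57   0.001  0.   ]
 [ 0.669 -0.005  0.   ]]
batten [[ 0.401  0.25   0.012]
 [ 0.397 -0.415  0.012]
 [ 0.518  0.248  0.012]
 [ 0.513 -0.421  0.012]]
stand [[ 0.597 -0.313  0.012]
 [ 0.709 -0.315  0.012]]
grips [[ 0.465  0.194  0.018]
 [ 0.472 -0.158  0.018]
 [ 0.472 -0.324  0.018]]
cradle [[0.465 0.058 0.02 ]]
rack [[0.559 0.245 0.   ]
 [0.687 0.235 0.   ]
 [0.538 0.012 0.   ]]
```

View pics/scenec.png

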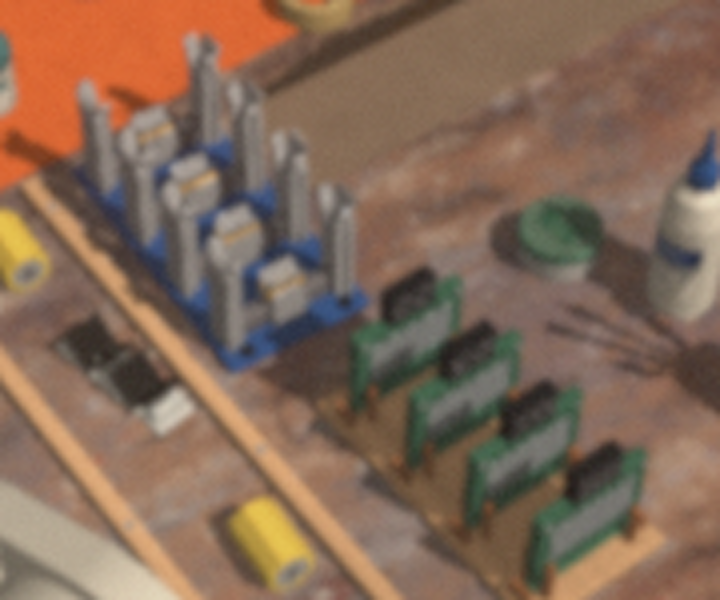

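View pics/sidec.png

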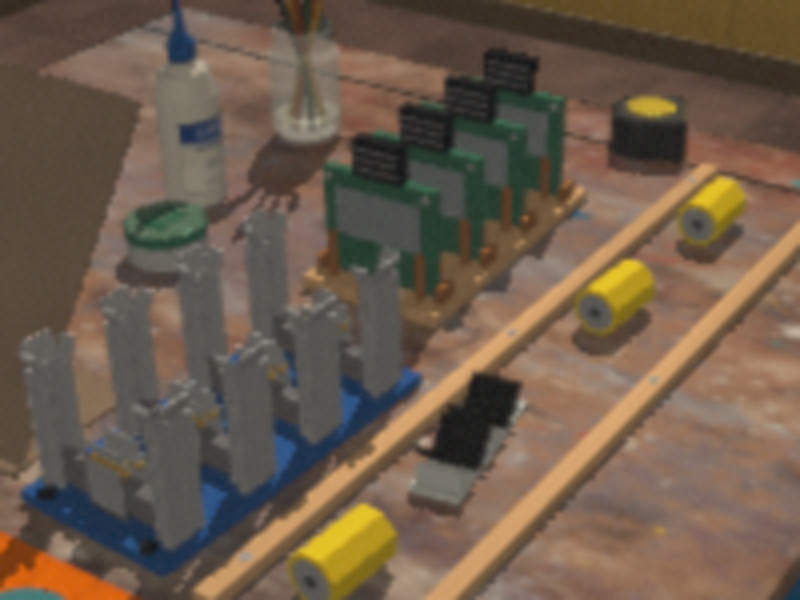

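The scene crop shows stand, rack and cradle roughly aligned with the world axes, with the grip bars lying roughly along y. Moving the wrist camera over the work.

Emit:
play_rows(
  increments=[
    {"slide":[0,0,-50],"angular":[0,0,6.87],"claw":1},
    {"slide":[0,0,-50],"angular":[0,0,6.87],"claw":1},
    {"slide":[0,0,-50],"angular":[0,0,0],"claw":1},
    {"slide":[28,-34,0],"angular":[0,0,0],"claw":1},
    {"slide":[28,-34,0],"angular":[0,0,0],"claw":1},
    {"slide":[28,-34,0],"angular":[0,0,0],"claw":1},
    {"slide":[28,-34,0],"angular":[0,0,0],"claw":1},
    {"slide":[28,-34,0],"angular":[0,0,0],"claw":1},
  ],
)

```text
time: 0.9
ee_pos: [0.2714, -0.3628, 0.4]
tcp_rot: [-180.0, 0.0, -0.0]
wrist_force: [0.4, 0.1, 0.1]
opening: 0.0854
grasp_force: 0.0
```

Emit:
play_rows(
  increments=[
    {"slide":[28,-34,0],"angular":[0,0,0],"claw":1},
    {"slide":[28,-34,0],"angular":[0,0,0],"claw":1},
    {"slide":[28,-34,0],"angular":[0,0,0],"claw":1},
    {"slide":[28,-34,0],"angular":[0,0,0],"claw":1},
    {"slide":[28,-34,0],"angular":[0,0,0],"claw":1},
    {"slide":[28,-34,0],"angular":[0,0,0],"claw":1},
    {"slide":[28,-34,0],"angular":[0,0,0],"claw":0},
    {"slide":[28,-34,0],"angular":[0,0,0],"claw":0},
  ],
)

```text
time: 1.7
ee_pos: [0.4955, -0.0905, 0.4001]
tcp_rot: [180.0, 0.0, 0.0]
wrist_force: [-0.4, -0.8, -0.0]
opening: 0.0591
grasp_force: 0.0
```

Emit:
play_rows(
  increments=[
    {"slide":[0,0,0],"angular":[0,0,0],"claw":-0.3},
    {"slide":[0,0,0],"angular":[0,0,0],"claw":-0.3},
    {"slide":[0,0,0],"angular":[0,0,0],"claw":-0.3},
  ],
)

```text
time: 2.0
ee_pos: [0.4942, -0.0928, 0.4003]
tcp_rot: [180.0, 0.0, -0.0]
wrist_force: [-0.8, -0.4, 0.0]
opening: 0.0297
grasp_force: 0.0
```

```bash
cat >> h.py <<'E'
import pickle
def snap(n,name,fac=None,crop=None):
    i=bot.camera_info(n); im=bot.camera(n)
    pickle.dump((i,im),open(name+".pkl","wb"))
    x0,y0,w,h=crop or (0,0,560,420)
    f=fac or 1.4
    cv2.imwrite(f"pics/{name}.png",cv2.resize(im[y0:y0+h,x0:x0+w,::-1],None,fx=f,fy=f,interpolation=cv2.INTER_CUBIC))
    return i,im
E
python3 - <<'E'
from h import *
o=bot.get_obs(); print(o["time"],o["ee_pos"],o["tcp_rot"],o["q"],o["opening"])
snap("wrist","w1")
E
```

```text
2.0 [ 0.49423481 -0.09275053  0.40030614] [ 1.79991811e+02  1.59317931e-02 -2.21491780e-02] [-1.06229745e+01  5.13807861e+00  2.76757452e+01  1.12551820e+02
 -1.09805877e-02  1.69399175e+02] 0.02971698061212403
```

View pics/w1.png

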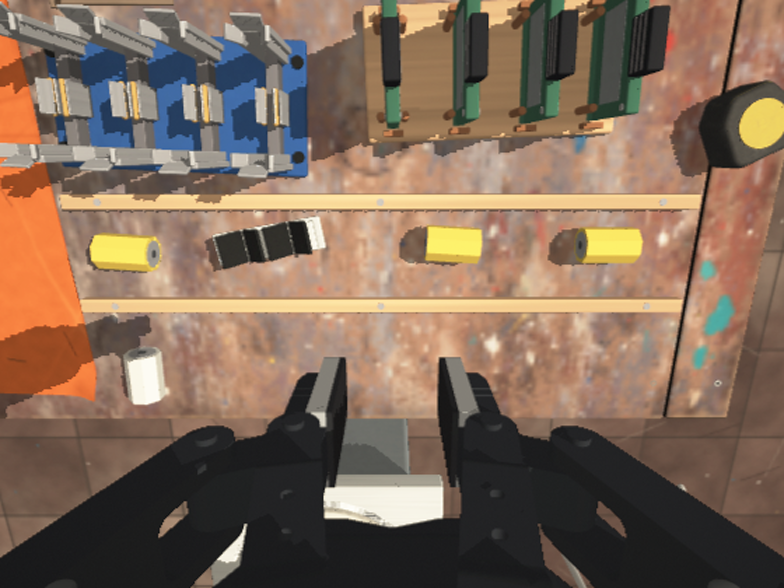

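Wrist view: rack top-left (base corner screws ~(297,62),(298,157)), cradle ~(268,243) turned some degrees, grips (125,253),(453,245),(612,246), stand top-right. Joint 6 requires the other half-turn for the rack, so I turn by 180°, which also centres the view.

Emit:
play_rows(
  increments=[
    {"slide":[0,0,0],"angular":[0,0,-8.57],"claw":-0.3},
    {"slide":[0,0,0],"angular":[0,0,-8.57],"claw":-0.3},
    {"slide":[0,0,0],"angular":[0,0,-8.57],"claw":-0.3},
    {"slide":[0,0,0],"angular":[0,0,-8.57],"claw":-0.3},
    {"slide":[0,0,0],"angular":[0,0,-8.57],"claw":-0.3},
    {"slide":[0,0,0],"angular":[0,0,-8.57],"claw":-0.3},
    {"slide":[0,0,0],"angular":[0,0,-8.57],"claw":-0.3},
    {"slide":[0,0,0],"angular":[0,0,-8.57],"claw":-0.3},
  ],
)

```text
time: 2.85
ee_pos: [0.4939, -0.0935, 0.4008]
tcp_rot: [180.0, -0.0, 68.8]
wrist_force: [0.1, 0.1, 0.1]
opening: 0.0298
grasp_force: 0.0
```

Emit:
play_rows(
  increments=[
    {"slide":[0,0,0],"angular":[0,0,-8.57],"claw":-0.3},
    {"slide":[0,0,0],"angular":[0,0,-8.57],"claw":-0.3},
    {"slide":[0,0,0],"angular":[0,0,-8.57],"claw":-0.3},
    {"slide":[0,0,0],"angular":[0,0,-8.57],"claw":-0.3},
    {"slide":[0,0,0],"angular":[0,0,-8.57],"claw":-0.3},
    {"slide":[0,0,0],"angular":[0,0,-8.57],"claw":-0.3},
    {"slide":[0,0,0],"angular":[0,0,-8.57],"claw":-0.3},
    {"slide":[0,0,0],"angular":[0,0,-8.57],"claw":-0.3},
  ],
)

```text
time: 3.65
ee_pos: [0.4939, -0.0935, 0.4008]
tcp_rot: [180.0, 0.0, 137.3]
wrist_force: [-0.2, 0.0, -0.2]
opening: 0.0299
grasp_force: 0.0
```

Emit:
play_rows(
  increments=[
    {"slide":[0,0,0],"angular":[0,0,-8.57],"claw":-0.3},
    {"slide":[0,0,0],"angular":[0,0,-8.57],"claw":-0.3},
    {"slide":[0,0,0],"angular":[0,0,-8.57],"claw":-0.3},
    {"slide":[0,0,0],"angular":[0,0,-8.57],"claw":-0.3},
    {"slide":[0,0,0],"angular":[0,0,-8.6],"claw":-0.3},
    {"slide":[0,25,0],"angular":[0,0,0],"claw":-0.3},
    {"slide":[0,25,0],"angular":[0,0,0],"claw":-0.3},
    {"slide":[0,0,0],"angular":[0,0,0],"claw":-0.3},
  ],
)

```text
refused, turn out of range in row 5
```

```bash
python3 - <<'E'
from h import *
o=bot.get_obs(); print(o["time"],o["ee_pos"],o["tcp_rot"],o["q"],o["opening"])
snap("wrist","w2")
E
```

```text
3.65 [ 0.49388641 -0.09347917  0.40076526] [1.79979571e+02 4.04733255e-02 1.37345712e+02] [-1.07155813e+01  5.08034163e+00  2.76698936e+01  1.12544399e+02
 -4.07484258e-03  3.19386974e+01] 0.02985162440064002
```

View pics/w2.png

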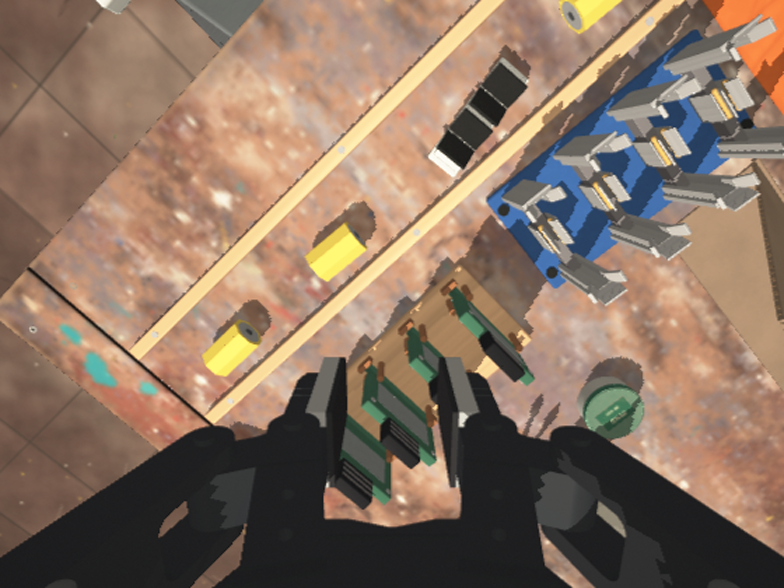

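w2 (yaw 137°): the whole rack is visible on the right, cradle at (480,115). I'll enlarge the rack from w2 and the stand from w1.

```bash
python3 - <<'E'
from h import *
for n,(x0,y0,w,h),f in [("w2",(340,10,220,212),2.8*1.0),("w1",(250,0,230,150),3.4)]:
    i,im=pickle.load(open(n+".pkl","rb"))
    cv2.imwrite(f"pics/{n}c.png",cv2.resize(im[y0:y0+h,x0:x0+w,::-1],None,fx=f,fy=f,interpolation=cv2.INTER_CUBIC))
E
```

```text
(no output)
```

View pics/w2c.png

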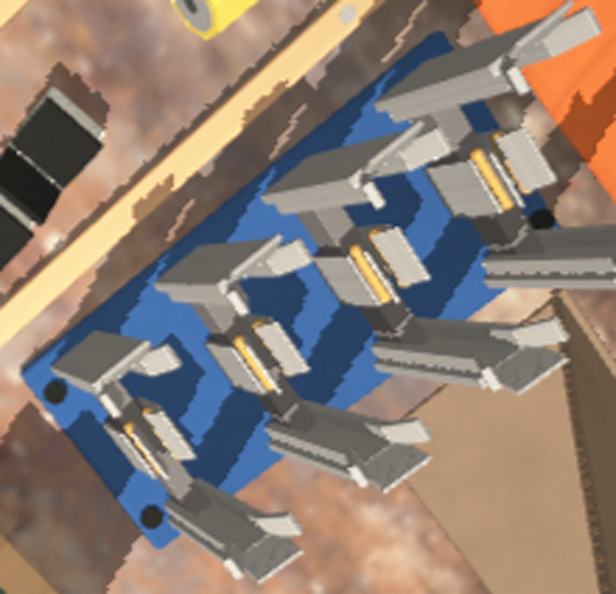

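View pics/w1c.png

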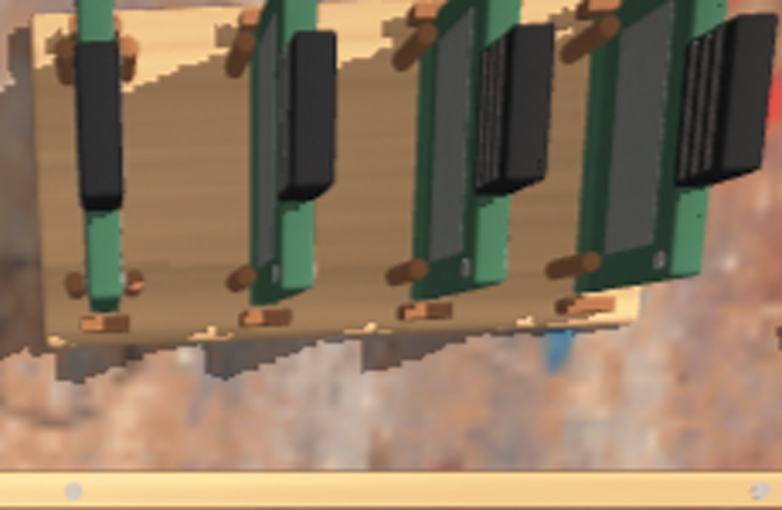

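Rack base corners in w2c: (22,372),(160,548),(440,32); clip gaps ≈ (150,443),(258,358),(375,270),(495,175). Cover tabs' near-top mid-edges in w1c: (101,196),(318,188),(528,183),(731,176); body-top near mid-edges (104,297),(296,291),(490,282),(685,272).

```bash
python3 - <<'E'
from h import *
np.set_printoptions(precision=4,suppress=True)
i1,_=pickle.load(open("w1.pkl","rb")); i2,_=pickle.load(open("w2.pkl","rb"))
w1=lambda L,z:back(i1,[(u/3.4+250-.4,v/3.4-.4) for u,v in L],z)
w2=lambda L,z:back(i2,[(u/2.8+340-.4,v/2.8+10-.4) for u,v in L],z)
print("tab",w1([(101,196),(318,188),(528,183),(731,176)],.132)[:,:2])
print("body",w1([(104,297),(296,291),(490,282),(685,272)],.100)[:,:2])
print("standcorners",w1([(33,15),(42,345),(640,322)],.012)[:,:2])
for z in (.0,.008,.012,.03):
    P=w2([(22,372),(160,548),(440,32)],z); print("rack",z,P[:,:2].ravel(),np.linalg.norm(P[1]-P[0]),np.linalg.norm(P[2]-P[0]),np.degrees(np.arctan2(*(P[1]-P[0])[1::-1])),np.degrees(np.arctan2(*(P[2]-P[0])[1::-1]))-90)
print("screws",w2([(55,392),(151,517),(541,219)],.01)[:,:2])
for z in(.045,.055,.065):print("clips",z,w2([(150,443),(258,358),(375,270),(495,175)],z)[:,:2].ravel())
E
```

```text
tab [[ 0.6205 -0.0925]
 [ 0.6228 -0.1602]
 [ 0.6243 -0.2257]
 [ 0.6263 -0.2888]]
body [[ 0.5927 -0.0935]
 [ 0.5947 -0.1599]
 [ 0.5976 -0.2267]
 [ 0.6009 -0.2936]]
standcorners [[ 0.7023 -0.0658]
 [ 0.579  -0.0675]
 [ 0.5882 -0.3192]]
rack 0.0 [ 0.546  -0.0012  0.6765 -0.0061  0.5578  0.2557] 0.13055550576578895 0.2571912089180823 -2.1619670890009828 -2.6275976189578216
rack 0.008 [ 0.5444 -0.0019  0.6729 -0.0067  0.556   0.2511] 0.12856796928520553 0.25327580981475306 -2.1619670890009766 -2.6275976189578216
rack 0.012 [ 0.5436 -0.0022  0.6711 -0.007   0.5551  0.2489] 0.1275742010449138 0.2513181102630885 -2.16196708900098 -2.6275976189578074
rack 0.03 [ 0.54   -0.0037  0.663  -0.0083  0.5511  0.2386] 0.12310224396360088 0.24250846228059786 -2.161967089000979 -2.6275976189578216
screws [[0.5642 0.0043]
 [0.6542 0.0003]
 [0.6638 0.2415]]
clips 0.045 [0.6085 0.0204 0.6108 0.0854 0.6148 0.1512 0.6169 0.2164]
clips 0.055 [0.605  0.019  0.6073 0.0827 0.6112 0.1471 0.6132 0.2109]
clips 0.065 [0.6015 0.0177 0.6037 0.08   0.6076 0.143  0.6096 0.2055]
```

```bash
cat >> h.py <<'E'
from scipy.spatial.transform import Rotation as Ro
def go(x,y,z,yaw,o=None):
    """slide (mm) in tool axes after turning to yaw; turn needed about tool z"""
    o=o or bot.get_obs(); R=Ro.from_euler("xyz",[180,0,yaw],degrees=True)
    d=R.inv().apply(np.array([x,y,z])-o["ee_pos"])*1000
    turn=(R.inv()*Ro.from_euler("xyz",o["tcp_rot"],degrees=True)).inv().as_rotvec(degrees=True)
    print("slide",d.round(1),"turn",turn.round(2),"n>=",np.ceil(max(np.linalg.norm(d)/48,np.linalg.norm(turn)/8.5)))
E
python3 -c "
from h import *
go(.6426,-.0918,.25,182)"
```

```text
slide [-148.7   -3.6  150.8] turn [  0.     0.05 -44.12] n>= 6.0
```

Emit:
play_rows(
  increments=[
    {"slide":[0,0,0],"angular":[0,0,-7.35],"claw":-0.3},
    {"slide":[0,0,0],"angular":[0,0,-7.35],"claw":-0.3},
    {"slide":[0,0,0],"angular":[0,0,-7.35],"claw":-0.3},
    {"slide":[0,0,0],"angular":[0,0,-7.35],"claw":-0.3},
    {"slide":[0,0,0],"angular":[0,0,-7.35],"claw":-0.3},
    {"slide":[0,0,0],"angular":[0,0,-7.37],"claw":-0.3},
    {"slide":[-37.2,-0.9,37.7],"angular":[0,0,0],"claw":-0.3},
    {"slide":[-37.2,-0.9,37.7],"angular":[0,0,0],"claw":-0.3},
  ],
)

```text
time: 4.5
ee_pos: [0.5653, -0.0937, 0.3304]
tcp_rot: [-179.9, 0.3, -179.1]
wrist_force: [0.7, -0.7, -0.9]
opening: 0.0301
grasp_force: 0.0
```

Emit:
play_rows(
  increments=[
    {"slide":[-37.2,-0.9,37.7],"angular":[0,0,0],"claw":-0.3},
    {"slide":[-37.2,-0.9,37.7],"angular":[0,0,0],"claw":-0.3},
    {"slide":[0,0,0],"angular":[0,0,0],"claw":-0.3},
    {"slide":[0,0,0],"angular":[0,0,0],"claw":-0.3},
  ],
)

```text
time: 4.9
ee_pos: [0.6346, -0.0935, 0.2569]
tcp_rot: [180.0, -0.2, -179.0]
wrist_force: [-0.1, -0.3, 0.1]
opening: 0.0302
grasp_force: 0.0
```

```bash
python3 - <<'E'
from h import *
go(.6426,-.0918,.12,182)
snap("wrist","w3")
E
```

```text
slide [ -8.1   1.4 136.9] turn [ 0.02 -0.15 -0.96] n>= 3.0
```

View pics/w3.png

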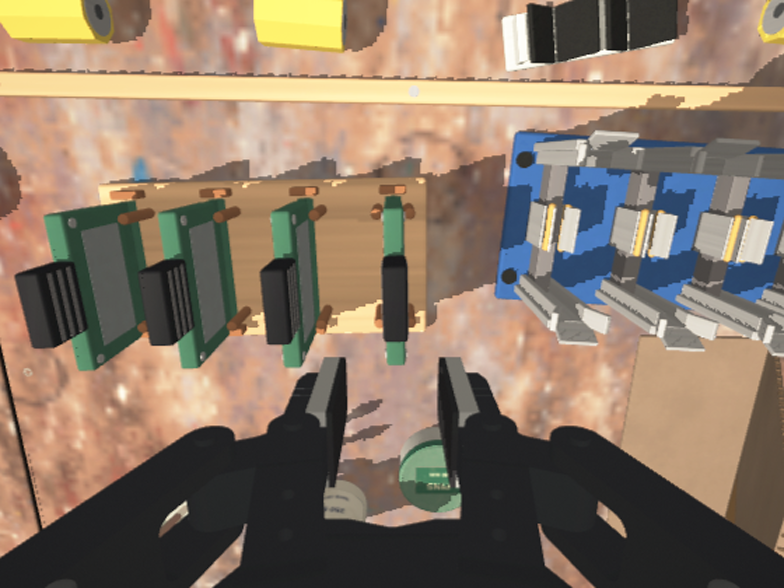

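Clear view: cover A's tab top spans (384..407, 256..340), others to its left; rack corners at (513,130) and (498,298), clip gaps (562,228),(646,232),(742,238).

```bash
python3 - <<'E'
from h import *
np.set_printoptions(precision=4,suppress=True)
i,_=pickle.load(open("w3.pkl","rb"))
b=lambda L,z:back(i,[(u-.3,v-.3) for u,v in L],z,1.4)[:,:2]
print("A tab top corners",b([(384,256),(407,256),(384,340),(407,340)],.132))
print("near body tops A..D",b([(394,198),(293,200),(190,203),(82,208)],.1))
print("rack corners",b([(513,130),(498,298)],.003), "screws",b([(525,160),(510,276)],.004))
for z in(.04,.05,.06):print("clips",b([(562,228),(646,232),(742,238)],z).ravel())
# reproject rack model
c=np.array([.6145,.122]);a=np.radians(-2.5);R=np.array([[np.cos(a),-np.sin(a)],[np.sin(a),np.cos(a)]])
for P,z in [((-65,-128),3),((65,-128),3),((0,-99),45),((0,-33),45),((0,33),45),((-51.5,-99),141),((-51.5,-33),141),((51.5,-99),141)]:
    X=np.r_[c+R@(np.array(P)/1000),z/1000]; print(P,z,(proj(i,X)*1.4).round(0))
E
```

```text
A tab top corners [[ 0.6145 -0.098 ]
 [ 0.6143 -0.0857]
 [ 0.6626 -0.0974]
 [ 0.6624 -0.0844]]
near body tops A..D [[ 0.5867 -0.0931]
 [ 0.5889 -0.152 ]
 [ 0.5918 -0.2122]
 [ 0.5958 -0.2758]]
rack corners [[ 0.5428 -0.0041]
 [ 0.6748 -0.0047]] screws [[0.5643 0.0067]
 [0.6556 0.0033]]
clips [0.6106 0.0282 0.6123 0.089  0.6154 0.1591]
clips [0.6092 0.0246 0.6109 0.0837 0.6139 0.1516]
clips [0.6078 0.0211 0.6095 0.0783 0.6123 0.1442]
(-65, -128) 3 [[514. 131.]]
(65, -128) 3 [[493. 297.]]
(0, -99) 45 [[557. 228.]]
(0, -33) 45 [[649. 234.]]
(0, 33) 45 [[741. 240.]]
(-51.5, -99) 141 [[640. 151.]]
(-51.5, -33) 141 [[774. 160.]]
(51.5, -99) 141 [[600. 348.]]
```

Emit:
play_rows(
  increments=[
    {"slide":[-7.5,1.4,0],"angular":[0,0,-0.9],"claw":-0.3},
    {"slide":[0,0,30],"angular":[0,0,0],"claw":-0.3},
    {"slide":[0,0,30],"angular":[0,0,0],"claw":-0.3},
    {"slide":[0,0,30],"angular":[0,0,0],"claw":-0.3},
    {"slide":[0,0,30],"angular":[0,0,0],"claw":-0.3},
    {"slide":[0,0,17],"angular":[0,0,0],"claw":-0.3},
    {"slide":[0,0,0],"angular":[0,0,0],"claw":-0.3},
  ],
)

```text
time: 5.65
ee_pos: [0.6418, -0.0911, 0.1203]
tcp_rot: [180.0, -0.1, -177.9]
wrist_force: [0.7, 0.2, 0.8]
opening: 0.03
grasp_force: 0.0
```

Emit:
play_rows(
  increments=[
    {"slide":[0,0,0],"angular":[0,0,0],"claw":-1},
    {"slide":[0,0,0],"angular":[0,0,0],"claw":-1},
    {"slide":[0,0,0],"angular":[0,0,0],"claw":-1},
    {"slide":[0,0,0],"angular":[0,0,0],"claw":-1},
    {"slide":[0,0,0],"angular":[0,0,0],"claw":-1},
  ],
  squeeze=60,
)

```text
time: 6.15
ee_pos: [0.6435, -0.0913, 0.1236]
tcp_rot: [-180.0, 0.2, -177.9]
wrist_force: [-0.8, -0.2, 6.9]
opening: 0.0131
grasp_force: 60.6
```

Emit:
play_rows(
  increments=[
    {"slide":[0,0,-20],"angular":[0,0,0],"claw":-1},
    {"slide":[0,0,-40],"angular":[0,0,0],"claw":-1},
    {"slide":[0,0,-40],"angular":[0,0,0],"claw":-1},
    {"slide":[0,0,-40],"angular":[0,0,0],"claw":-1},
    {"slide":[0,0,-17],"angular":[0,0,0],"claw":-1},
    {"slide":[0,0,0],"angular":[0,0,4.4],"claw":-1},
    {"slide":[0,0,0],"angular":[0,0,0],"claw":-1},
  ],
)

```text
time: 6.85
ee_pos: [0.643, -0.0911, 0.2793]
tcp_rot: [-180.0, 0.1, 177.7]
wrist_force: [0.1, -0.4, -1.6]
opening: 0.0131
grasp_force: 59.6
```

```bash
python3 -c "
from h import *
o=bot.get_obs();print(o['ee_pos'],o['tcp_rot'],o['opening'],o['wrist_force'])
go(.611,.0241,.28,177.7)"
```

```text
[ 0.64295673 -0.09108245  0.27933569] [-1.79987862e+02  1.25584951e-01  1.77670787e+02] 0.013145404500707619 [ 0.10858229 -0.3573878  -1.62514487]
slide [ 36.6 113.8  -0.7] turn [-0.01  0.13 -0.03] n>= 3.0
```

Holding it (weight −1.5 N). Move over slot 1.

Emit:
play_rows(
  increments=[
    {"slide":[9.1,28.5,0],"angular":[0,0,0],"claw":-1},
    {"slide":[9.1,28.5,0],"angular":[0,0,0],"claw":-1},
    {"slide":[9.2,28.4,0],"angular":[0,0,0],"claw":-1},
    {"slide":[9.2,28.4,0],"angular":[0,0,0],"claw":-1},
    {"slide":[0,0,0],"angular":[0,0,0],"claw":-1},
    {"slide":[0,0,0],"angular":[0,0,0],"claw":-1},
  ],
)

```text
time: 7.45
ee_pos: [0.6103, 0.0245, 0.2779]
tcp_rot: [-180.0, -0.0, 177.9]
wrist_force: [0.5, -1.3, -1.0]
opening: 0.0126
grasp_force: 59.5
```

```bash
python3 -c "
from h import *
go(.611,.0241,.28,177.7)
snap('wrist','w4',2.2,(190,70,360,270))"
```

```text
slide [-0.7 -0.4 -2.1] turn [-0.01 -0.    0.2 ] n>= 1.0
```

View pics/w4.png

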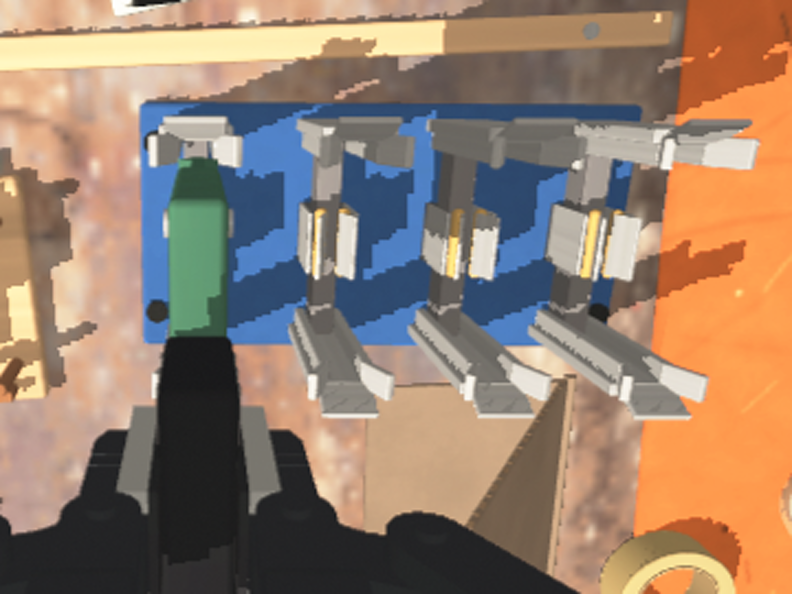

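The held cover's near bottom edge (≈(197,163)) lines up with slot 1's near channel mouth (150..241, 118..165); rack base corners (142,103),(143,345),(640,108).

```bash
python3 - <<'E'
from h import *
np.set_printoptions(precision=4,suppress=True)
i,_=pickle.load(open("w4.pkl","rb"))
b=lambda L,z:back(i,[(u/2.2+190-.3,v/2.2+70-.3) for u,v in L],z)[:,:2]
print("corners",b([(142,103),(143,345),(640,108)],.003).ravel(),"screws",b([(152,141),(158,310)],.004).ravel())
print("flare lips mid",b([(150,165),(241,165)],.141).ravel(), "clips2-4",b([(329,240),(467,243),(605,244)],.045).ravel())
c=np.array([.6145,.123]);a=np.radians(-2.3);R=np.array([[np.cos(a),-np.sin(a)],[np.sin(a),np.cos(a)]])
for P,z in [((-65,-128),3),((65,-128),3),((-65,128),3),((0,-33),45),((0,33),45),((0,99),45),((-51.5,-99),125),((-51.5,-33),125),((51.5,-33),125),((51.5,99),125)]:
    X=np.r_[c+R@(np.array(P)/1000),z/1000]; print(P,z,((proj(i,X)-[190,70])*2.2).round(0))
E
```

```text
corners [ 0.5445 -0.0022  0.6762 -0.0093  0.5563  0.2543] screws [0.5638 0.002  0.6556 0.0003]
flare lips mid [0.5631 0.0096 0.5643 0.041 ] clips2-4 [0.6112 0.0879 0.615  0.1549 0.618  0.2218]
(-65, -128) 3 [[141. 102.]]
(65, -128) 3 [[145. 341.]]
(-65, 128) 3 [[638. 104.]]
(0, -33) 45 [[333. 243.]]
(0, 33) 45 [[469. 244.]]
(0, 99) 45 [[604. 244.]]
(-51.5, -99) 125 [[197. 147.]]
(-51.5, -33) 125 [[378. 148.]]
(51.5, -33) 125 [[360. 409.]]
(51.5, 99) 125 [[687. 410.]]
```

Emit:
play_rows(
  increments=[
    {"slide":[-1.2,-0.7,0],"angular":[0,0,0.2],"claw":-1},
    {"slide":[0,0,20],"angular":[0,0,0],"claw":-1},
    {"slide":[0,0,15],"angular":[0,0,0],"claw":-1},
    {"slide":[0,0,15],"angular":[0,0,0],"claw":-1},
    {"slide":[0,0,0],"angular":[0,0,0],"claw":-1},
  ],
)

```text
time: 8.0
ee_pos: [0.6112, 0.0223, 0.2255]
tcp_rot: [-180.0, -0.2, 177.5]
wrist_force: [-0.5, -0.1, -2.2]
opening: 0.0129
grasp_force: 59.5
```

Emit:
play_rows(
  increments=[
    {"slide":[0,0,15],"angular":[0,0,0],"claw":-1},
    {"slide":[0,0,15],"angular":[0,0,0],"claw":-1},
    {"slide":[0,0,15],"angular":[0,0,0],"claw":-1},
    {"slide":[0,0,15],"angular":[0,0,0],"claw":-1},
    {"slide":[0,0,0],"angular":[0,0,0],"claw":-1},
    {"slide":[0,0,0],"angular":[0,0,0],"claw":-1},
  ],
)

```text
time: 8.6
ee_pos: [0.6119, 0.0229, 0.1688]
tcp_rot: [-180.0, 0.0, 177.5]
wrist_force: [0.1, -0.4, -0.2]
opening: 0.0128
grasp_force: 59.5
```

Emit:
play_rows(
  increments=[
    {"slide":[0,0,10],"angular":[0,0,0],"claw":-1},
    {"slide":[0,0,7],"angular":[0,0,0],"claw":-1},
    {"slide":[0,0,4],"angular":[0,0,0],"claw":-1},
    {"slide":[0,0,0],"angular":[0,0,0],"claw":-1},
    {"slide":[0,0,0],"angular":[0,0,0],"claw":-1},
  ],
)

```text
time: 9.1
ee_pos: [0.612, 0.0233, 0.1472]
tcp_rot: [-180.0, 0.1, 177.5]
wrist_force: [1.8, -0.4, 0.5]
opening: 0.013
grasp_force: 60.0
```

Emit:
play_rows(
  increments=[
    {"slide":[0,0,3],"angular":[0,0,0],"claw":-1},
    {"slide":[0,0,3],"angular":[0,0,0],"claw":-1},
    {"slide":[0,0,0],"angular":[0,0,0],"claw":-1},
    {"slide":[0,0,0],"angular":[0,0,0],"claw":-1},
  ],
)

```text
time: 9.5
ee_pos: [0.6115, 0.0233, 0.1416]
tcp_rot: [180.0, 0.0, 177.5]
wrist_force: [-2.8, -0.4, 7.1]
opening: 0.0133
grasp_force: 60.7
```

Emit:
play_rows(
  increments=[
    {"slide":[0,0,2],"angular":[0,0,0],"claw":-1},
    {"slide":[0,0,2],"angular":[0,0,0],"claw":-1},
    {"slide":[0,0,0],"angular":[0,0,0],"claw":-1},
    {"slide":[0,0,0],"angular":[0,0,0],"claw":-1},
  ],
)

```text
time: 9.9
ee_pos: [0.6116, 0.0234, 0.1415]
tcp_rot: [180.0, 0.2, 177.5]
wrist_force: [-11.9, -0.9, 30.9]
opening: 0.0126
grasp_force: 64.2
```

Emit:
play_rows(
  increments=[
    {"slide":[0,0,2],"angular":[0,0,0],"claw":-1},
    {"slide":[0,0,2],"angular":[0,0,0],"claw":-1},
    {"slide":[0,0,0],"angular":[0,0,0],"claw":-1},
    {"slide":[0,0,0],"angular":[0,0,0],"claw":-1},
  ],
)

```text
time: 10.3
ee_pos: [0.6122, 0.0233, 0.1413]
tcp_rot: [180.0, 0.5, 177.5]
wrist_force: [-18.7, -1.5, 53.2]
opening: 0.013
grasp_force: 67.8
```

Rigid stop at exactly the expected home height (0.1415): home. Relax, release, rise.

Emit:
play_rows(
  increments=[
    {"slide":[0,0,-4],"angular":[0,0,0],"claw":-1},
    {"slide":[0,0,-4],"angular":[0,0,0],"claw":-1},
    {"slide":[0,0,0],"angular":[0,0,0],"claw":-1},
    {"slide":[0,0,0],"angular":[0,0,0],"claw":-0.3},
    {"slide":[0,0,0],"angular":[0,0,0],"claw":-0.3},
    {"slide":[0,0,0],"angular":[0,0,0],"claw":-0.3},
    {"slide":[0,0,0],"angular":[0,0,0],"claw":-0.3},
  ],
)

```text
time: 11.0
ee_pos: [0.6115, 0.0234, 0.1403]
tcp_rot: [-180.0, -0.1, 177.5]
wrist_force: [-0.1, 0.1, 0.3]
opening: 0.0297
grasp_force: 0.0
```

Emit:
play_rows(
  increments=[
    {"slide":[0,0,-15],"angular":[0,0,0],"claw":-0.3},
    {"slide":[0,0,-30],"angular":[0,0,0],"claw":-0.3},
    {"slide":[0,0,-40],"angular":[0,0,0],"claw":-0.3},
    {"slide":[0,0,-40],"angular":[0,0,0],"claw":-0.3},
    {"slide":[0,0,0],"angular":[0,0,-4.4],"claw":-0.3},
    {"slide":[0,0,0],"angular":[0,0,0],"claw":-0.3},
  ],
)

```text
time: 11.6
ee_pos: [0.6122, 0.0234, 0.2682]
tcp_rot: [180.0, 0.2, -178.0]
wrist_force: [-0.8, -0.7, -0.6]
opening: 0.0299
grasp_force: 0.0
```

```bash
python3 -c "
from h import *
o=bot.get_obs();print(o['ee_pos'],o['tcp_rot'],o['opening'],o['wrist_force'])
go(.6447,-.159,.26,182)"
```

```text
[0.61216227 0.02338492 0.26823557] [ 179.99857056    0.18241502 -177.99025833] 0.02989378308517605 [-0.84595488 -0.69191996 -0.63383232]
slide [ -26.2 -183.4    8.2] turn [0.   0.18 0.01] n>= 4.0
```

Emit:
play_rows(
  increments=[
    {"slide":[-5.2,-36.7,0],"angular":[0,0,0],"claw":-0.3},
    {"slide":[-5.2,-36.7,0],"angular":[0,0,0],"claw":-0.3},
    {"slide":[-5.2,-36.7,0],"angular":[0,0,0],"claw":-0.3},
    {"slide":[-5.2,-36.7,0],"angular":[0,0,0],"claw":-0.3},
    {"slide":[-5.4,-36.7,0],"angular":[0,0,0],"claw":-0.3},
    {"slide":[0,0,30],"angular":[0,0,0],"claw":-0.3},
    {"slide":[0,0,30],"angular":[0,0,0],"claw":-0.3},
    {"slide":[0,0,0],"angular":[0,0,0],"claw":-0.3},
  ],
)

```text
time: 12.4
ee_pos: [0.6421, -0.1591, 0.2005]
tcp_rot: [179.9, -0.5, -178.2]
wrist_force: [-1.1, 0.1, -0.6]
opening: 0.0299
grasp_force: 0.0
```

```bash
python3 -c "
from h import *
go(.6447,-.159,.12,182)"
```

```text
slide [-2.6  0.  80.5] turn [ 0.14 -0.48 -0.2 ] n>= 2.0
```

Emit:
play_rows(
  increments=[
    {"slide":[-1.5,0,30],"angular":[0,0,0],"claw":-0.3},
    {"slide":[0,0,30],"angular":[0,0,0],"claw":-0.3},
    {"slide":[0,0,19],"angular":[0,0,0],"claw":-0.3},
    {"slide":[0,0,0],"angular":[0,0,0],"claw":-0.3},
    {"slide":[0,0,0],"angular":[0,0,0],"claw":-0.3},
  ],
)

```text
time: 12.9
ee_pos: [0.6458, -0.1589, 0.1285]
tcp_rot: [-180.0, 0.0, -178.1]
wrist_force: [0.1, -0.5, 0.6]
opening: 0.0301
grasp_force: 0.0
```

Emit:
play_rows(
  increments=[
    {"slide":[0,0,0],"angular":[0,0,0],"claw":-1},
    {"slide":[0,0,0],"angular":[0,0,0],"claw":-1},
    {"slide":[0,0,0],"angular":[0,0,0],"claw":-1},
    {"slide":[0,0,0],"angular":[0,0,0],"claw":-1},
    {"slide":[0,0,0],"angular":[0,0,0],"claw":-1},
  ],
  squeeze=60,
)

```text
time: 13.4
ee_pos: [0.6466, -0.1592, 0.1295]
tcp_rot: [-180.0, 0.2, -178.1]
wrist_force: [1.2, 1.0, 6.3]
opening: 0.0125
grasp_force: 59.8
```

Emit:
play_rows(
  increments=[
    {"slide":[0,0,-20],"angular":[0,0,0],"claw":-1},
    {"slide":[0,0,-40],"angular":[0,0,0],"claw":-1},
    {"slide":[0,0,-40],"angular":[0,0,0],"claw":-1},
    {"slide":[0,0,-40],"angular":[0,0,0],"claw":-1},
    {"slide":[0,0,-17],"angular":[0,0,0],"claw":-1},
    {"slide":[0,0,0],"angular":[0,0,4.5],"claw":-1},
    {"slide":[0,0,0],"angular":[0,0,0],"claw":-1},
    {"slide":[0,0,0],"angular":[0,0,0],"claw":-1},
  ],
)

```text
time: 14.2
ee_pos: [0.6455, -0.1591, 0.2838]
tcp_rot: [180.0, -0.0, 177.5]
wrist_force: [0.1, -0.4, -1.6]
opening: 0.0127
grasp_force: 58.8
```

```bash
cat >> h.py <<'E'
def slot(k,c=(.6155,.1225),a=-2.5):
    y=[-.099,-.033,.033,.099][k-1]; a=np.radians(a)
    return np.array([c[0]-np.sin(a)*y,c[1]+np.cos(a)*y])
E
python3 -c "
from h import *
o=bot.get_obs();print(o['ee_pos'],o['tcp_rot'],o['opening'],o['wrist_force'])
s=slot(2);print(slot(1),s);go(s[0],s[1],.28,177.5)"
```

```text
[ 0.64550154 -0.15911301  0.2837803 ] [ 1.79997272e+02 -2.25199694e-02  1.77546338e+02] 0.012704145376584779 [ 0.13205872 -0.44927068 -1.62697854]
[0.61118168 0.02359423] [0.61406056 0.08953141]
slide [ 42.3 247.    3.8] turn [ 0.   -0.02  0.05] n>= 6.0
```

Emit:
play_rows(
  increments=[
    {"slide":[5.9,35.3,0],"angular":[0,0,0],"claw":-1},
    {"slide":[5.9,35.3,0],"angular":[0,0,0],"claw":-1},
    {"slide":[5.9,35.3,0],"angular":[0,0,0],"claw":-1},
    {"slide":[5.9,35.3,0],"angular":[0,0,0],"claw":-1},
    {"slide":[5.9,35.3,0],"angular":[0,0,0],"claw":-1},
    {"slide":[5.9,35.3,0],"angular":[0,0,0],"claw":-1},
    {"slide":[5.9,35.2,0],"angular":[0,0,0],"claw":-1},
    {"slide":[0,0,0],"angular":[0,0,0],"claw":-1},
  ],
)

```text
time: 15.0
ee_pos: [0.6144, 0.0933, 0.2834]
tcp_rot: [180.0, -0.1, 177.8]
wrist_force: [0.9, 1.1, -1.5]
opening: 0.0131
grasp_force: 58.9
```

Emit:
play_rows(
  increments=[
    {"slide":[0,0,0],"angular":[0,0,0],"claw":-1},
    {"slide":[0,0,0],"angular":[0,0,0],"claw":-1},
  ],
)

```text
time: 15.2
ee_pos: [0.6153, 0.0889, 0.2836]
tcp_rot: [-180.0, -0.0, 177.5]
wrist_force: [0.9, -0.1, -0.2]
opening: 0.0126
grasp_force: 58.9
```

```bash
python3 -c "
from h import *
s=slot(2);go(s[0]+.001,s[1],.1535,177.5)"
```

```text
slide [  0.3   0.7 130.1] turn [-0.02 -0.03 -0.04] n>= 3.0
```

Emit:
play_rows(
  increments=[
    {"slide":[0,0.5,20],"angular":[0,0,0],"claw":-1},
    {"slide":[0,0,15],"angular":[0,0,0],"claw":-1},
    {"slide":[0,0,15],"angular":[0,0,0],"claw":-1},
    {"slide":[0,0,15],"angular":[0,0,0],"claw":-1},
    {"slide":[0,0,15],"angular":[0,0,0],"claw":-1},
    {"slide":[0,0,15],"angular":[0,0,0],"claw":-1},
    {"slide":[0,0,10],"angular":[0,0,0],"claw":-1},
    {"slide":[0,0,0],"angular":[0,0,0],"claw":-1},
  ],
)

```text
time: 16.0
ee_pos: [0.6149, 0.089, 0.1773]
tcp_rot: [-180.0, -0.1, 177.4]
wrist_force: [-1.2, -0.1, -0.7]
opening: 0.0124
grasp_force: 58.9
```

Emit:
play_rows(
  increments=[
    {"slide":[0,0,10],"angular":[0,0,0],"claw":-1},
    {"slide":[0,0,8],"angular":[0,0,0],"claw":-1},
    {"slide":[0,0,6],"angular":[0,0,0],"claw":-1},
    {"slide":[0,0,4],"angular":[0,0,0],"claw":-1},
    {"slide":[0,0,0],"angular":[0,0,0],"claw":-1},
    {"slide":[0,0,0],"angular":[0,0,0],"claw":-1},
  ],
)

```text
time: 16.6
ee_pos: [0.6154, 0.0897, 0.1504]
tcp_rot: [-180.0, -0.0, 177.4]
wrist_force: [1.7, -4.4, -5.1]
opening: 0.0127
grasp_force: 58.5
```

Emit:
play_rows(
  increments=[
    {"slide":[0,0,2],"angular":[0,0,0],"claw":-1},
    {"slide":[0,0,2],"angular":[0,0,0],"claw":-1},
    {"slide":[0,0,0],"angular":[0,0,0],"claw":-1},
    {"slide":[0,0,0],"angular":[0,0,0],"claw":-1},
  ],
)

```text
time: 17.0
ee_pos: [0.6153, 0.0898, 0.1475]
tcp_rot: [-180.0, 0.0, 177.4]
wrist_force: [-2.8, -3.4, 4.9]
opening: 0.013
grasp_force: 59.7
```

At the predicted home height; press to confirm, then release.

Emit:
play_rows(
  increments=[
    {"slide":[0,0,3],"angular":[0,0,0],"claw":-1},
    {"slide":[0,0,2],"angular":[0,0,0],"claw":-1},
    {"slide":[0,0,0],"angular":[0,0,0],"claw":-1},
    {"slide":[0,0,0],"angular":[0,0,0],"claw":-1},
  ],
)

```text
time: 17.4
ee_pos: [0.6155, 0.0899, 0.1474]
tcp_rot: [180.0, 0.3, 177.4]
wrist_force: [-13.6, -5.0, 33.5]
opening: 0.0129
grasp_force: 63.9
```

Emit:
play_rows(
  increments=[
    {"slide":[0,0,-5],"angular":[0,0,0],"claw":-1},
    {"slide":[0,0,0],"angular":[0,0,0],"claw":-1},
    {"slide":[0,0,0],"angular":[0,0,0],"claw":-0.3},
    {"slide":[0,0,0],"angular":[0,0,0],"claw":-0.3},
    {"slide":[0,0,0],"angular":[0,0,0],"claw":-0.3},
    {"slide":[0,0,0],"angular":[0,0,0],"claw":-0.3},
  ],
)

```text
time: 18.0
ee_pos: [0.6153, 0.0903, 0.1465]
tcp_rot: [180.0, -0.0, 177.5]
wrist_force: [-0.5, 1.5, 1.0]
opening: 0.0296
grasp_force: 0.0
```

Emit:
play_rows(
  increments=[
    {"slide":[0,0,-15],"angular":[0,0,0],"claw":-0.3},
    {"slide":[0,0,-30],"angular":[0,0,0],"claw":-0.3},
    {"slide":[0,0,-40],"angular":[0,0,0],"claw":-0.3},
    {"slide":[0,0,-40],"angular":[0,0,0],"claw":-0.3},
    {"slide":[0,0,0],"angular":[0,0,-4.5],"claw":-0.3},
    {"slide":[0,0,0],"angular":[0,0,0],"claw":-0.3},
    {"slide":[0,0,0],"angular":[0,0,0],"claw":-0.3},
  ],
)

```text
time: 18.7
ee_pos: [0.6153, 0.09, 0.2718]
tcp_rot: [180.0, -0.0, -178.2]
wrist_force: [0.3, 0.1, 0.3]
opening: 0.0297
grasp_force: 0.0
```

```bash
python3 -c "
from h import *
o=bot.get_obs();print(o['ee_pos'],o['tcp_rot'],o['opening'],o['wrist_force'])
go(.647,-.225,.2,182)"
```

```text
[0.61527797 0.08998476 0.27179861] [ 1.79997623e+02 -2.61299070e-02 -1.78174490e+02] 0.029671248801509342 [0.30873182 0.11374751 0.29840284]
slide [ -20.7 -315.9   71.8] turn [ 0.   -0.03 -0.17] n>= 7.0
```

Emit:
play_rows(
  increments=[
    {"slide":[-2.6,-39.5,0],"angular":[0,0,0],"claw":-0.3},
    {"slide":[-2.6,-39.5,0],"angular":[0,0,0],"claw":-0.3},
    {"slide":[-2.6,-39.5,0],"angular":[0,0,0],"claw":-0.3},
    {"slide":[-2.6,-39.5,0],"angular":[0,0,0],"claw":-0.3},
    {"slide":[-2.6,-39.5,0],"angular":[0,0,0],"claw":-0.3},
    {"slide":[-2.6,-39.5,0],"angular":[0,0,0],"claw":-0.3},
    {"slide":[-2.6,-39.5,0],"angular":[0,0,0],"claw":-0.3},
    {"slide":[-2.5,-39.4,0],"angular":[0,0,0],"claw":-0.3},
  ],
)

```text
time: 19.5
ee_pos: [0.6463, -0.2265, 0.2709]
tcp_rot: [180.0, -0.1, -178.2]
wrist_force: [1.0, 0.7, -0.0]
opening: 0.0302
grasp_force: 0.0
```

Emit:
play_rows(
  increments=[
    {"slide":[0,0,30],"angular":[0,0,-0.2],"claw":-0.3},
    {"slide":[0,0,30],"angular":[0,0,0],"claw":-0.3},
    {"slide":[0,0,0],"angular":[0,0,0],"claw":-0.3},
    {"slide":[0,0,0],"angular":[0,0,0],"claw":-0.3},
  ],
)

```text
time: 19.9
ee_pos: [0.6462, -0.2247, 0.2117]
tcp_rot: [180.0, -0.1, -177.9]
wrist_force: [-0.3, 0.1, 0.5]
opening: 0.0297
grasp_force: 0.0
```

```bash
python3 -c "
from h import *
go(.647,-.225,.122,182)"
```

```text
slide [-0.8 -0.3 89.7] turn [ 0.05 -0.11  0.09] n>= 2.0
```

Emit:
play_rows(
  increments=[
    {"slide":[-0.8,0,30],"angular":[0,0,0],"claw":-0.3},
    {"slide":[0,0,30],"angular":[0,0,0],"claw":-0.3},
    {"slide":[0,0,24],"angular":[0,0,0],"claw":-0.3},
    {"slide":[0,0,0],"angular":[0,0,0],"claw":-0.3},
    {"slide":[0,0,0],"angular":[0,0,0],"claw":-0.3},
  ],
)

```text
time: 20.4
ee_pos: [0.6481, -0.2249, 0.1302]
tcp_rot: [-180.0, 0.1, -177.9]
wrist_force: [0.9, -1.1, 0.2]
opening: 0.0296
grasp_force: 0.0
```

Emit:
play_rows(
  increments=[
    {"slide":[0,0,0],"angular":[0,0,0],"claw":-1},
    {"slide":[0,0,0],"angular":[0,0,0],"claw":-1},
    {"slide":[0,0,0],"angular":[0,0,0],"claw":-1},
    {"slide":[0,0,0],"angular":[0,0,0],"claw":-1},
    {"slide":[0,0,0],"angular":[0,0,0],"claw":-1},
  ],
  squeeze=60,
)

```text
time: 20.9
ee_pos: [0.6488, -0.2252, 0.1311]
tcp_rot: [-179.9, 0.3, -177.9]
wrist_force: [0.5, 1.0, 7.6]
opening: 0.0126
grasp_force: 59.8
```

Emit:
play_rows(
  increments=[
    {"slide":[0,0,-20],"angular":[0,0,0],"claw":-1},
    {"slide":[0,0,-40],"angular":[0,0,0],"claw":-1},
    {"slide":[0,0,-40],"angular":[0,0,0],"claw":-1},
    {"slide":[0,0,-40],"angular":[0,0,0],"claw":-1},
    {"slide":[0,0,-17],"angular":[0,0,0],"claw":-1},
    {"slide":[0,0,0],"angular":[0,0,4.5],"claw":-1},
    {"slide":[0,0,0],"angular":[0,0,0],"claw":-1},
    {"slide":[0,0,0],"angular":[0,0,0],"claw":-1},
  ],
)

```text
time: 21.7
ee_pos: [0.6475, -0.225, 0.285]
tcp_rot: [180.0, -0.0, 177.7]
wrist_force: [-0.1, -0.1, -1.7]
opening: 0.0129
grasp_force: 58.7
```

```bash
python3 -c "
from h import *
o=bot.get_obs();print(o['ee_pos'],o['tcp_rot'],o['opening'],o['wrist_force'])
s=slot(3);print(s);go(s[0]+.0005,s[1]+.0003,.28,177.5)"
```

```text
[ 0.6475071  -0.22500832  0.28498054] [ 1.79999682e+02 -6.65254124e-03  1.77748656e+02] 0.012869189109320101 [-0.09524431 -0.06669795 -1.69479379]
[0.61693944 0.15546859]
slide [ 46.6 379.1   5. ] turn [ 0.   -0.01  0.25] n>= 8.0
```

Emit:
play_rows(
  increments=[
    {"slide":[4.5,37.9,0],"angular":[0,0,0.2],"claw":-1},
    {"slide":[4.5,37.9,0],"angular":[0,0,0],"claw":-1},
    {"slide":[4.5,37.9,0],"angular":[0,0,0],"claw":-1},
    {"slide":[4.5,37.9,0],"angular":[0,0,0],"claw":-1},
    {"slide":[4.5,37.9,0],"angular":[0,0,0],"claw":-1},
    {"slide":[4.5,37.9,0],"angular":[0,0,0],"claw":-1},
    {"slide":[4.5,37.9,0],"angular":[0,0,0],"claw":-1},
    {"slide":[4.5,37.9,0],"angular":[0,0,0],"claw":-1},
  ],
)

```text
time: 22.5
ee_pos: [0.6244, 0.081, 0.2846]
tcp_rot: [-180.0, -0.0, 177.5]
wrist_force: [0.3, 0.6, -1.6]
opening: 0.0127
grasp_force: 58.9
```

Emit:
play_rows(
  increments=[
    {"slide":[4.5,37.9,0],"angular":[0,0,0],"claw":-1},
    {"slide":[4.5,37.9,0],"angular":[0,0,0],"claw":-1},
    {"slide":[0,0,0],"angular":[0,0,0],"claw":-1},
    {"slide":[0,0,0],"angular":[0,0,0],"claw":-1},
    {"slide":[0,0,0],"angular":[0,0,0],"claw":-1},
  ],
)

```text
time: 23.0
ee_pos: [0.6193, 0.1549, 0.2847]
tcp_rot: [-180.0, -0.0, 177.5]
wrist_force: [0.4, -0.0, -1.3]
opening: 0.0123
grasp_force: 59.0
```

```bash
python3 -c "
from h import *
s=slot(3);go(s[0]+.0015,s[1]+.0003,.149,177.5)"
```

```text
slide [  0.9   0.8 135.7] turn [-0.02 -0.03 -0.04] n>= 3.0
```

Emit:
play_rows(
  increments=[
    {"slide":[0.8,0.7,20],"angular":[0,0,0],"claw":-1},
    {"slide":[0,0,15],"angular":[0,0,0],"claw":-1},
    {"slide":[0,0,15],"angular":[0,0,0],"claw":-1},
    {"slide":[0,0,15],"angular":[0,0,0],"claw":-1},
    {"slide":[0,0,15],"angular":[0,0,0],"claw":-1},
    {"slide":[0,0,15],"angular":[0,0,0],"claw":-1},
    {"slide":[0,0,12],"angular":[0,0,0],"claw":-1},
    {"slide":[0,0,0],"angular":[0,0,0],"claw":-1},
  ],
)

```text
time: 23.8
ee_pos: [0.6181, 0.1552, 0.1761]
tcp_rot: [-179.9, -0.2, 177.4]
wrist_force: [-0.5, 0.5, -1.7]
opening: 0.0128
grasp_force: 59.0
```

Emit:
play_rows(
  increments=[
    {"slide":[0,0,10],"angular":[0,0,0],"claw":-1},
    {"slide":[0,0,8],"angular":[0,0,0],"claw":-1},
    {"slide":[0,0,6],"angular":[0,0,0],"claw":-1},
    {"slide":[0,0,5],"angular":[0,0,0],"claw":-1},
    {"slide":[0,0,0],"angular":[0,0,0],"claw":-1},
    {"slide":[0,0,0],"angular":[0,0,0],"claw":-1},
  ],
)

```text
time: 24.4
ee_pos: [0.6188, 0.1558, 0.1491]
tcp_rot: [-179.9, 0.0, 177.4]
wrist_force: [0.2, -5.4, 1.5]
opening: 0.0125
grasp_force: 59.7
```

Emit:
play_rows(
  increments=[
    {"slide":[0,0,2],"angular":[0,0,0],"claw":-1},
    {"slide":[0,0,2],"angular":[0,0,0],"claw":-1},
    {"slide":[0,0,1],"angular":[0,0,0],"claw":-1},
    {"slide":[0,0,0],"angular":[0,0,0],"claw":-1},
    {"slide":[0,0,0],"angular":[0,0,0],"claw":-1},
  ],
)

```text
time: 24.9
ee_pos: [0.6189, 0.1559, 0.149]
tcp_rot: [180.0, 0.3, 177.4]
wrist_force: [-11.2, -8.5, 30.5]
opening: 0.0126
grasp_force: 63.5
```

Emit:
play_rows(
  increments=[
    {"slide":[0,0,-5],"angular":[0,0,0],"claw":-1},
    {"slide":[0,0,0],"angular":[0,0,0],"claw":-1},
    {"slide":[0,0,0],"angular":[0,0,0],"claw":-0.3},
    {"slide":[0,0,0],"angular":[0,0,0],"claw":-0.3},
    {"slide":[0,0,0],"angular":[0,0,0],"claw":-0.3},
    {"slide":[0,0,0],"angular":[0,0,0],"claw":-0.3},
  ],
)

```text
time: 25.5
ee_pos: [0.6186, 0.1566, 0.1488]
tcp_rot: [180.0, -0.0, 177.4]
wrist_force: [-0.4, 0.9, 0.2]
opening: 0.03
grasp_force: 0.0
```

Emit:
play_rows(
  increments=[
    {"slide":[0,0,-15],"angular":[0,0,0],"claw":-0.3},
    {"slide":[0,0,-30],"angular":[0,0,0],"claw":-0.3},
    {"slide":[0,0,-40],"angular":[0,0,0],"claw":-0.3},
    {"slide":[0,0,-40],"angular":[0,0,0],"claw":-0.3},
    {"slide":[0,0,0],"angular":[0,0,-4.5],"claw":-0.3},
    {"slide":[0,0,0],"angular":[0,0,0],"claw":-0.3},
    {"slide":[0,0,0],"angular":[0,0,0],"claw":-0.3},
  ],
)

```text
time: 26.2
ee_pos: [0.6185, 0.1564, 0.2738]
tcp_rot: [-180.0, -0.0, -178.2]
wrist_force: [-0.2, 0.3, 0.0]
opening: 0.0296
grasp_force: 0.0
```

```bash
python3 -c "
from h import *
o=bot.get_obs();print(o['ee_pos'],o['tcp_rot'],o['opening'],o['wrist_force'])
go(.650,-.2905,.2,182)"
```

```text
[0.6185062  0.1563605  0.27378987] [-1.79998240e+02 -2.84336823e-02 -1.78169709e+02] 0.02955439055997909 [-0.15975082  0.34759071  0.02557926]
slide [ -15.9 -447.7   73.8] turn [-0.   -0.03 -0.17] n>= 10.0
```

Emit:
play_rows(
  increments=[
    {"slide":[-1.3,-37.3,0],"angular":[0,0,-0.2],"claw":-0.3},
    {"slide":[-1.3,-37.3,0],"angular":[0,0,0],"claw":-0.3},
    {"slide":[-1.3,-37.3,0],"angular":[0,0,0],"claw":-0.3},
    {"slide":[-1.3,-37.3,0],"angular":[0,0,0],"claw":-0.3},
    {"slide":[-1.3,-37.3,0],"angular":[0,0,0],"claw":-0.3},
    {"slide":[-1.3,-37.3,0],"angular":[0,0,0],"claw":-0.3},
    {"slide":[-1.3,-37.3,0],"angular":[0,0,0],"claw":-0.3},
    {"slide":[-1.3,-37.3,0],"angular":[0,0,0],"claw":-0.3},
  ],
)

```text
time: 27.0
ee_pos: [0.6395, -0.1429, 0.2729]
tcp_rot: [180.0, -0.1, -178.0]
wrist_force: [0.1, -0.5, 0.9]
opening: 0.0301
grasp_force: 0.0
```

Emit:
play_rows(
  increments=[
    {"slide":[-1.3,-37.3,0],"angular":[0,0,0],"claw":-0.3},
    {"slide":[-1.3,-37.3,0],"angular":[0,0,0],"claw":-0.3},
    {"slide":[-1.3,-37.3,0],"angular":[0,0,0],"claw":-0.3},
    {"slide":[-1.3,-37.3,0],"angular":[0,0,0],"claw":-0.3},
    {"slide":[0,0,30],"angular":[0,0,0],"claw":-0.3},
    {"slide":[0,0,30],"angular":[0,0,0],"claw":-0.3},
    {"slide":[0,0,0],"angular":[0,0,0],"claw":-0.3},
    {"slide":[0,0,0],"angular":[0,0,0],"claw":-0.3},
  ],
)

```text
time: 27.8
ee_pos: [0.6502, -0.29, 0.2136]
tcp_rot: [179.9, -0.1, -177.9]
wrist_force: [-0.4, 0.6, 0.6]
opening: 0.0295
grasp_force: 0.0
```

```bash
python3 -c "
from h import *
go(.650,-.2905,.122,182)"
```

```text
slide [ 0.2 -0.5 91.6] turn [ 0.06 -0.12  0.09] n>= 2.0
```

Emit:
play_rows(
  increments=[
    {"slide":[0.2,-0.4,30],"angular":[0,0,0],"claw":-0.3},
    {"slide":[0,0,30],"angular":[0,0,0],"claw":-0.3},
    {"slide":[0,0,26],"angular":[0,0,0],"claw":-0.3},
    {"slide":[0,0,0],"angular":[0,0,0],"claw":-0.3},
    {"slide":[0,0,0],"angular":[0,0,0],"claw":-0.3},
  ],
)

```text
time: 28.3
ee_pos: [0.6512, -0.2907, 0.1303]
tcp_rot: [-180.0, 0.1, -177.9]
wrist_force: [0.3, 0.2, 0.6]
opening: 0.03
grasp_force: 0.0
```

Emit:
play_rows(
  increments=[
    {"slide":[0,0,0],"angular":[0,0,0],"claw":-1},
    {"slide":[0,0,0],"angular":[0,0,0],"claw":-1},
    {"slide":[0,0,0],"angular":[0,0,0],"claw":-1},
    {"slide":[0,0,0],"angular":[0,0,0],"claw":-1},
    {"slide":[0,0,0],"angular":[0,0,0],"claw":-1},
  ],
  squeeze=60,
)

```text
time: 28.8
ee_pos: [0.6518, -0.2911, 0.1313]
tcp_rot: [-179.9, 0.3, -177.9]
wrist_force: [-0.2, 0.8, 7.0]
opening: 0.0128
grasp_force: 59.7
```

Emit:
play_rows(
  increments=[
    {"slide":[0,0,-20],"angular":[0,0,0],"claw":-1},
    {"slide":[0,0,-40],"angular":[0,0,0],"claw":-1},
    {"slide":[0,0,-40],"angular":[0,0,0],"claw":-1},
    {"slide":[0,0,-40],"angular":[0,0,0],"claw":-1},
    {"slide":[0,0,-17],"angular":[0,0,0],"claw":-1},
    {"slide":[0,0,0],"angular":[0,0,4.5],"claw":-1},
    {"slide":[0,0,0],"angular":[0,0,0],"claw":-1},
    {"slide":[0,0,0],"angular":[0,0,0],"claw":-1},
  ],
)

```text
time: 29.6
ee_pos: [0.6506, -0.2907, 0.285]
tcp_rot: [180.0, -0.0, 177.7]
wrist_force: [-0.2, -0.0, -2.7]
opening: 0.0126
grasp_force: 58.8
```

```bash
python3 -c "
from h import *
o=bot.get_obs();print(o['ee_pos'],o['tcp_rot'],o['opening'],o['wrist_force'])
s=slot(4);print(s);go(s[0]+.0015,s[1]-.0003,.28,177.5)"
```

```text
[ 0.65060683 -0.29073495  0.28501494] [ 1.79997943e+02 -1.52023942e-03  1.77749153e+02] 0.012567350596855124 [-0.1910646  -0.01040924 -2.69405525]
[0.61981832 0.22140577]
slide [ 51.6 510.1   5. ] turn [ 0.   -0.    0.25] n>= 11.0
```

Emit:
play_rows(
  increments=[
    {"slide":[3.7,36.4,0],"angular":[0,0,0.2],"claw":-1},
    {"slide":[3.7,36.4,0],"angular":[0,0,0],"claw":-1},
    {"slide":[3.7,36.4,0],"angular":[0,0,0],"claw":-1},
    {"slide":[3.7,36.4,0],"angular":[0,0,0],"claw":-1},
    {"slide":[3.7,36.4,0],"angular":[0,0,0],"claw":-1},
    {"slide":[3.7,36.4,0],"angular":[0,0,0],"claw":-1},
    {"slide":[3.7,36.4,0],"angular":[0,0,0],"claw":-1},
    {"slide":[3.7,36.4,0],"angular":[0,0,0],"claw":-1},
  ],
)

```text
time: 30.4
ee_pos: [0.6333, 0.0029, 0.2846]
tcp_rot: [-180.0, -0.0, 177.5]
wrist_force: [1.0, 0.5, -2.5]
opening: 0.0125
grasp_force: 58.9
```

Emit:
play_rows(
  increments=[
    {"slide":[3.7,36.4,0],"angular":[0,0,0],"claw":-1},
    {"slide":[3.7,36.4,0],"angular":[0,0,0],"claw":-1},
    {"slide":[3.7,36.4,0],"angular":[0,0,0],"claw":-1},
    {"slide":[3.7,36.4,0],"angular":[0,0,0],"claw":-1},
    {"slide":[3.7,36.4,0],"angular":[0,0,0],"claw":-1},
    {"slide":[3.7,36.4,0],"angular":[0,0,0],"claw":-1},
    {"slide":[0,0,0],"angular":[0,0,0],"claw":-1},
    {"slide":[0,0,0],"angular":[0,0,0],"claw":-1},
  ],
)

```text
time: 31.2
ee_pos: [0.6211, 0.2214, 0.2843]
tcp_rot: [-180.0, -0.1, 177.6]
wrist_force: [0.8, 0.3, -1.5]
opening: 0.0128
grasp_force: 59.1
```

Emit:
play_rows(
  increments=[
    {"slide":[0,0,0],"angular":[0,0,0],"claw":-1},
  ],
)

```text
time: 31.3
ee_pos: [0.6215, 0.2199, 0.2848]
tcp_rot: [-180.0, -0.0, 177.5]
wrist_force: [-0.3, -0.5, -1.9]
opening: 0.013
grasp_force: 59.1
```

```bash
python3 -c "
from h import *
s=slot(4);go(s[0]+.0015,s[1]-.0003,.149,177.5)"
```

```text
slide [  0.2   1.2 135.8] turn [-0.02 -0.02 -0.04] n>= 3.0
```

Emit:
play_rows(
  increments=[
    {"slide":[0.3,0.8,20],"angular":[0,0,0],"claw":-1},
    {"slide":[0,0,15],"angular":[0,0,0],"claw":-1},
    {"slide":[0,0,15],"angular":[0,0,0],"claw":-1},
    {"slide":[0,0,15],"angular":[0,0,0],"claw":-1},
    {"slide":[0,0,15],"angular":[0,0,0],"claw":-1},
    {"slide":[0,0,15],"angular":[0,0,0],"claw":-1},
    {"slide":[0,0,12],"angular":[0,0,0],"claw":-1},
    {"slide":[0,0,0],"angular":[0,0,0],"claw":-1},
  ],
)

```text
time: 32.1
ee_pos: [0.6207, 0.2202, 0.1761]
tcp_rot: [-179.9, -0.1, 177.4]
wrist_force: [-0.9, -1.4, -2.3]
opening: 0.0125
grasp_force: 59.0
```

Emit:
play_rows(
  increments=[
    {"slide":[0,0,10],"angular":[0,0,0],"claw":-1},
    {"slide":[0,0,8],"angular":[0,0,0],"claw":-1},
    {"slide":[0,0,6],"angular":[0,0,0],"claw":-1},
    {"slide":[0,0,5],"angular":[0,0,0],"claw":-1},
    {"slide":[0,0,0],"angular":[0,0,0],"claw":-1},
    {"slide":[0,0,0],"angular":[0,0,0],"claw":-1},
  ],
)

```text
time: 32.7
ee_pos: [0.6213, 0.2215, 0.1493]
tcp_rot: [180.0, 0.0, 177.4]
wrist_force: [-0.3, -1.8, 3.2]
opening: 0.0127
grasp_force: 59.9
```

Emit:
play_rows(
  increments=[
    {"slide":[0,0,2],"angular":[0,0,0],"claw":-1},
    {"slide":[0,0,2],"angular":[0,0,0],"claw":-1},
    {"slide":[0,0,1],"angular":[0,0,0],"claw":-1},
    {"slide":[0,0,0],"angular":[0,0,0],"claw":-1},
    {"slide":[0,0,0],"angular":[0,0,0],"claw":-1},
  ],
)

```text
time: 33.2
ee_pos: [0.6216, 0.2217, 0.1492]
tcp_rot: [179.9, 0.3, 177.4]
wrist_force: [-10.0, -3.2, 30.3]
opening: 0.0131
grasp_force: 63.6
```

Emit:
play_rows(
  increments=[
    {"slide":[0,0,-5],"angular":[0,0,0],"claw":-1},
    {"slide":[0,0,0],"angular":[0,0,0],"claw":-1},
    {"slide":[0,0,0],"angular":[0,0,0],"claw":-0.3},
    {"slide":[0,0,0],"angular":[0,0,0],"claw":-0.3},
    {"slide":[0,0,0],"angular":[0,0,0],"claw":-0.3},
    {"slide":[0,0,0],"angular":[0,0,0],"claw":-0.3},
  ],
)

```text
time: 33.8
ee_pos: [0.6212, 0.2215, 0.1485]
tcp_rot: [-180.0, -0.0, 177.4]
wrist_force: [-0.9, 0.2, 0.4]
opening: 0.0301
grasp_force: 0.0
```

Emit:
play_rows(
  increments=[
    {"slide":[0,0,-15],"angular":[0,0,0],"claw":-0.3},
    {"slide":[0,0,-35],"angular":[0,0,0],"claw":-0.3},
    {"slide":[0,0,-40],"angular":[0,0,0],"claw":0.6},
    {"slide":[0,0,-40],"angular":[0,0,0],"claw":0.6},
    {"slide":[0,0,-40],"angular":[0,0,0],"claw":0.6},
    {"slide":[0,0,-40],"angular":[0,0,0],"claw":0.6},
    {"slide":[0,0,-40],"angular":[0,0,0],"claw":0.6},
    {"slide":[0,0,0],"angular":[0,0,0],"claw":0.6},
  ],
)

```text
time: 34.6
ee_pos: [0.6226, 0.2219, 0.395]
tcp_rot: [179.8, 0.5, 177.4]
wrist_force: [0.8, 0.8, 0.2]
opening: 0.0682
grasp_force: 0.0
```

Emit:
play_rows(
  increments=[
    {"slide":[2.5,-35,0],"angular":[0,0,0],"claw":0.6},
    {"slide":[2.5,-35,0],"angular":[0,0,0],"claw":0.6},
    {"slide":[2.5,-35,0],"angular":[0,0,0],"claw":0.6},
    {"slide":[2.5,-35,0],"angular":[0,0,0],"claw":0.6},
    {"slide":[2.5,-35,0],"angular":[0,0,0],"claw":0.6},
    {"slide":[2.5,-35,0],"angular":[0,0,0],"claw":0.6},
    {"slide":[2.5,-35,0],"angular":[0,0,0],"claw":0.6},
    {"slide":[2.5,-35,0],"angular":[0,0,0],"claw":0.6},
  ],
)

```text
time: 35.4
ee_pos: [0.589, -0.0583, 0.3889]
tcp_rot: [180.0, -0.0, 177.4]
wrist_force: [0.6, 0.2, -0.5]
opening: 0.0683
grasp_force: 0.0
```

Emit:
play_rows(
  increments=[
    {"slide":[0,0,0],"angular":[0,0,0],"claw":0.6},
    {"slide":[0,0,0],"angular":[0,0,0],"claw":0.6},
    {"slide":[0,0,0],"angular":[0,0,0],"claw":0.6},
  ],
)

```text
time: 35.7
ee_pos: [0.5898, -0.0563, 0.3888]
tcp_rot: [180.0, -0.0, 177.5]
wrist_force: [-0.5, 0.7, 0.2]
opening: 0.0684
grasp_force: 0.0
```

```bash
python3 -c "
from h import *
o=bot.get_obs();print(o['time'],o['ee_pos'],o['tcp_rot'],o['q'],o['opening'])
snap('wrist','w5')"
```

```text
35.7 [ 0.58977511 -0.05634614  0.38875667] [ 1.79987162e+02 -2.30677079e-03  1.77464257e+02] [-5.46308393e+00  1.81813276e+01  4.16755874e+01  1.13497219e+02
  1.27038442e-02 -2.92734102e+00] 0.06836630212401112
```

View pics/w5.png

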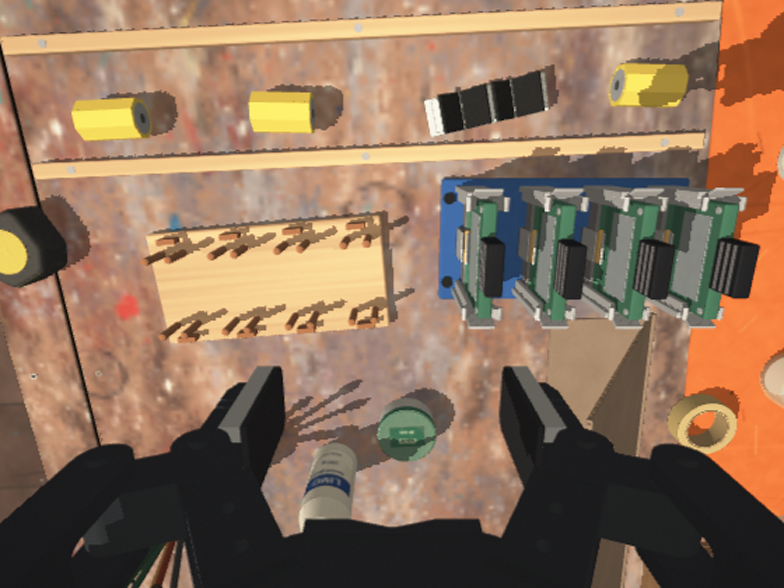

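All four covers stand in the rack and the stand is empty. Grips at ~(110,118),(282,111),(648,85); cradle (490,103), turned. Enlarging these together.

```bash
python3 - <<'E'
from h import *
np.set_printoptions(precision=4,suppress=True)
i,im=pickle.load(open("w5.pkl","rb"))
t=[]
for x0,y0 in [(302,44),(45,52),(170,52),(420,32)]:
    t.append(cv2.resize(im[y0:y0+60,x0:x0+96,::-1],None,fx=4.1,fy=4.1,interpolation=cv2.INTER_CUBIC))
cv2.imwrite("pics/mos.png",np.vstack([np.hstack(t[:2]),np.hstack(t[2:])])); print(t[0].shape)
hsv=cv2.cvtColor(im,cv2.COLOR_RGB2HSV)
m=((hsv[...,0]>22)&(hsv[...,0]<34)&(hsv[...,1]>170)&(hsv[...,2]>80)).astype(np.uint8)
n,l,s,c=cv2.connectedComponentsWithStats(m)
for k in range(1,n):
    if s[k,4]>300 and s[k,1]<110:
        p=np.argwhere(l==k)[:,::-1].astype(np.float32); print(s[k],c[k],cv2.minAreaRect(p))
E
```

```text
(246, 394, 3)
```

View pics/mos.png

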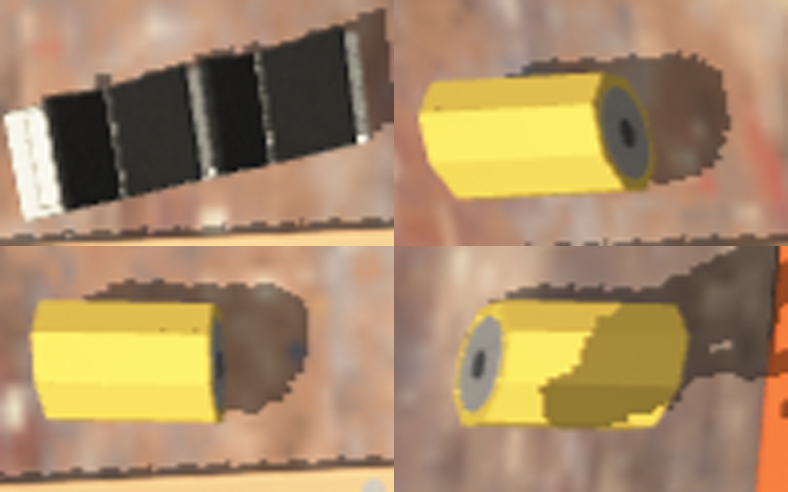

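Mosaic: cradle groove bottoms at (115,145),(265,108), centre ridge (202,120); end-face holes at (627,132),(219,363),(479,362); edge directions (170,−8),(178,3),(190,4).

```bash
python3 - <<'E'
from h import *
np.set_printoptions(precision=4,suppress=True)
i,im=pickle.load(open("w5.pkl","rb"))
S=4.104
b=lambda o,L,z:back(i,[(u/S+o[0]-.4,v/S+o[1]-.4) for u,v in L],z)[:,:2]
g=b((302,44),[(115,145),(265,108)],.008); r=b((302,44),[(53,155),(202,120),(356,84)],.030)
print("grooves",g,np.linalg.norm(g[1]-g[0]),"mid",g.mean(0)); print("ridges",r)
for L in ([(105,95),(125,195)],[(258,55),(272,160)]):
    q=b((302,44),L,.008);d=q[0]-q[1];print("groove line",np.linalg.norm(d),np.degrees(np.arctan2(d[1],d[0])))
d=g[1]-g[0];print("cradle y dir yaw",np.degrees(np.arctan2(-d[0],d[1])))
d=r[2]-r[0];print("ridge yaw",np.degrees(np.arctan2(-d[0],d[1])),np.linalg.norm(d))
for o,h,e1,e2,s in [((45,52),(233,132),(41,80),(211,72),-1),((170,52),(219,117),(40,54),(218,57),-1),((420,32),(85,116),(96,54),(286,59),1)]:
    H=b(o,[h],.018)[0]; E=b(o,[e1,e2],.025); d=E[1]-E[0]; d/=np.linalg.norm(d)
    print("grip centre",H+s*d*.028,"axis yaw",np.degrees(np.arctan2(d[1],d[0])))
E
```

```text
grooves [[0.4796 0.0178]
 [0.4701 0.0682]] 0.05132766759524318 mid [0.4749 0.043 ]
ridges [[ 0.4834 -0.0054]
 [ 0.4749  0.0427]
 [ 0.4664  0.0919]]
groove line 0.03273289256274963 -168.18976444744914
groove line 0.0335820759839294 -170.347229670895
cradle y dir yaw 10.602377726385015
ridge yaw 9.950447677958138 0.09878705195462135
grip centre [ 0.4728 -0.3239] axis yaw 89.96572715149469
grip centre [ 0.4738 -0.157 ] axis yaw 86.58661478486538
grip centre [0.4648 0.1929] axis yaw 86.10813952220508
```

```bash
cat >> h.py <<'E'
def yellow(i,im,z=.025):
    hsv=cv2.cvtColor(im,cv2.COLOR_RGB2HSV)
    m=cv2.inRange(hsv,(20,110,70),(33,255,255))
    n,l,s,c=cv2.connectedComponentsWithStats(m)
    for k in range(1,n):
        if s[k,4]>350: print("yellow",s[k],back(i,[c[k]],z)[0,:2].round(4))
E
python3 - <<'E'
from h import *
i,im=pickle.load(open("w5.pkl","rb")); yellow(i,im)
snap("wrist","w6"); i,im=pickle.load(open("w6.pkl","rb")); yellow(i,im)
go(.4648,.193,.12,176.1)
E
```

```text
yellow [ 434   45   58   32 1443] [0.4658 0.1949]
yellow [ 177   65   48   30 1288] [ 0.4741 -0.1589]
yellow [  51   70   58   31 1332] [ 0.4733 -0.3264]
yellow [  0 164  20  32 512] [ 0.5995 -0.4544]
yellow [484 288  42  36 390] [0.8369 0.3002]
yellow [ 434   45   58   32 1437] [0.4659 0.1952]
yellow [ 177   65   47   30 1283] [ 0.4741 -0.159 ]
yellow [  51   69   58   31 1328] [ 0.4733 -0.3264]
yellow [  0 164  20  32 506] [ 0.5996 -0.4543]
yellow [483 283  43  41 412] [0.8339 0.299 ]
slide [141.8 239.9 268.7] turn [ 0.01 -0.01  1.42] n>= 9.0
```

Emit:
play_rows(
  increments=[
    {"slide":[17.7,30,28.6],"angular":[0,0,1.4],"claw":0.6},
    {"slide":[17.7,30,28.6],"angular":[0,0,0],"claw":0.6},
    {"slide":[17.7,30,28.6],"angular":[0,0,0],"claw":0.6},
    {"slide":[17.7,30,28.6],"angular":[0,0,0],"claw":0.6},
    {"slide":[17.7,30,28.6],"angular":[0,0,0],"claw":0.6},
    {"slide":[17.7,30,28.6],"angular":[0,0,0],"claw":0.6},
    {"slide":[17.7,30,28.6],"angular":[0,0,0],"claw":0.6},
    {"slide":[17.7,30,28.6],"angular":[0,0,0],"claw":0.6},
  ],
)

```text
time: 36.6
ee_pos: [0.4632, 0.1937, 0.1589]
tcp_rot: [180.0, 0.0, 176.1]
wrist_force: [0.4, 0.0, 0.2]
opening: 0.0683
grasp_force: 0.0
```

Emit:
play_rows(
  increments=[
    {"slide":[0,0,0],"angular":[0,0,0],"claw":0.6},
    {"slide":[0,0,0],"angular":[0,0,0],"claw":0.6},
    {"slide":[0,0,0],"angular":[0,0,0],"claw":0.6},
  ],
)

```text
time: 36.9
ee_pos: [0.465, 0.1919, 0.161]
tcp_rot: [180.0, 0.1, 176.1]
wrist_force: [-0.5, -0.8, 0.0]
opening: 0.0681
grasp_force: 0.0
```

```bash
python3 - <<'E'
from h import *
go(.4648,.193,.024,176.1)
i,im=snap("wrist","w7"); yellow(i,im)
E
```

```text
slide [  0.2   1.1 137. ] turn [ 0.03  0.08 -0.04] n>= 3.0
yellow [ 245  179   75   49 3515] [0.4643 0.1939]
```

Consistent. Descend and grasp.

Emit:
play_rows(
  increments=[
    {"slide":[0,1.2,35],"angular":[0,0,0],"claw":0.6},
    {"slide":[0,0,35],"angular":[0,0,0],"claw":0.6},
    {"slide":[0,0,30],"angular":[0,0,0],"claw":0.6},
    {"slide":[0,0,20],"angular":[0,0,0],"claw":0.6},
    {"slide":[0,0,14],"angular":[0,0,0],"claw":0.6},
    {"slide":[0,0,0],"angular":[0,0,0],"claw":0.6},
    {"slide":[0,0,0],"angular":[0,0,0],"claw":0.6},
  ],
)

```text
time: 37.65
ee_pos: [0.4653, 0.1929, 0.027]
tcp_rot: [180.0, 0.1, 176.0]
wrist_force: [1.0, -0.7, 1.6]
opening: 0.0685
grasp_force: 0.0
```

Emit:
play_rows(
  increments=[
    {"slide":[0,0,0],"angular":[0,0,0],"claw":-0.2},
    {"slide":[0,0,0],"angular":[0,0,0],"claw":-0.2},
    {"slide":[0,0,0],"angular":[0,0,0],"claw":-0.2},
    {"slide":[0,0,0],"angular":[0,0,0],"claw":-0.2},
  ],
  squeeze=50,
)

```text
time: 38.05
ee_pos: [0.4656, 0.1934, 0.0278]
tcp_rot: [179.9, 0.2, 176.0]
wrist_force: [-0.3, -1.7, 6.0]
opening: 0.0553
grasp_force: 54.0
```

Emit:
play_rows(
  increments=[
    {"slide":[0,0,-20],"angular":[0,0,0],"claw":-0.2},
    {"slide":[0,0,-35],"angular":[0,0,0],"claw":-0.2},
    {"slide":[0,0,-35],"angular":[0,0,0],"claw":-0.2},
    {"slide":[0,0,0],"angular":[0,0,8.4],"claw":-0.2},
    {"slide":[0,0,0],"angular":[0,0,8.4],"claw":-0.2},
    {"slide":[0,0,0],"angular":[0,0,8.4],"claw":-0.2},
    {"slide":[0,0,0],"angular":[0,0,8.4],"claw":-0.2},
    {"slide":[0,0,0],"angular":[0,0,8.4],"claw":-0.2},
  ],
)

```text
time: 38.85
ee_pos: [0.4647, 0.1932, 0.1166]
tcp_rot: [179.9, 0.0, 133.7]
wrist_force: [0.3, -0.5, 0.0]
opening: 0.0556
grasp_force: 53.1
```

Emit:
play_rows(
  increments=[
    {"slide":[0,0,0],"angular":[0,0,8.4],"claw":-0.2},
    {"slide":[0,0,0],"angular":[0,0,8.4],"claw":-0.2},
    {"slide":[0,0,0],"angular":[0,0,8.4],"claw":-0.2},
    {"slide":[0,0,0],"angular":[0,0,8.4],"claw":-0.2},
    {"slide":[0,0,0],"angular":[0,0,0],"claw":-0.2},
    {"slide":[0,0,0],"angular":[0,0,0],"claw":-0.2},
  ],
)

```text
time: 39.45
ee_pos: [0.4646, 0.1931, 0.1163]
tcp_rot: [180.0, -0.0, 100.7]
wrist_force: [-0.9, 0.6, -0.1]
opening: 0.0553
grasp_force: 53.1
```

```bash
python3 - <<'E'
from h import *
o=bot.get_obs();print(o['ee_pos'],o['tcp_rot'],o['opening'],o['wrist_force'],o['q'])
go(.4703,.068,.0435,100.4)
E
```

```text
[0.46461446 0.19308758 0.11634463] [ 1.79966562e+02 -8.83231997e-03  1.00693631e+02] 0.0552580147849546 [-0.88787538  0.60775428 -0.06439537] [ 2.25661873e+01 -1.96887978e+00 -1.18215925e+01  8.01127475e+01
  1.76399117e-03  1.01872560e+02]
slide [-124.1  -17.    72.8] turn [ 0.03 -0.01  0.29] n>= 4.0
```

Emit:
play_rows(
  increments=[
    {"slide":[-31,-4.2,0],"angular":[0,0,0.3],"claw":-0.2},
    {"slide":[-31,-4.2,0],"angular":[0,0,0],"claw":-0.2},
    {"slide":[-31,-4.3,0],"angular":[0,0,0],"claw":-0.2},
    {"slide":[-31,-4.3,0],"angular":[0,0,0],"claw":-0.2},
    {"slide":[0,0,25],"angular":[0,0,0],"claw":-0.2},
    {"slide":[0,0,0],"angular":[0,0,0],"claw":-0.2},
    {"slide":[0,0,0],"angular":[0,0,0],"claw":-0.2},
  ],
)

```text
time: 40.15
ee_pos: [0.4694, 0.0681, 0.0911]
tcp_rot: [-180.0, -0.0, 100.3]
wrist_force: [-0.5, -0.3, -0.5]
opening: 0.0554
grasp_force: 53.2
```

```bash
python3 - <<'E'
from h import *
go(.4703,.068,.0435,100.4)
E
```

```text
slide [-0.3  0.8 47.6] turn [-0.05 -0.01 -0.14] n>= 1.0
```

Emit:
play_rows(
  increments=[
    {"slide":[-0.3,0.7,15],"angular":[0,0,0],"claw":-0.2},
    {"slide":[0,0,15],"angular":[0,0,0],"claw":-0.2},
    {"slide":[0,0,10],"angular":[0,0,0],"claw":-0.2},
    {"slide":[0,0,5],"angular":[0,0,0],"claw":-0.2},
    {"slide":[0,0,0],"angular":[0,0,0],"claw":-0.2},
    {"slide":[0,0,0],"angular":[0,0,0],"claw":-0.2},
  ],
)

```text
time: 40.75
ee_pos: [0.4706, 0.0679, 0.0461]
tcp_rot: [180.0, 0.0, 100.1]
wrist_force: [-0.1, 0.4, -0.9]
opening: 0.0547
grasp_force: 53.2
```

Emit:
play_rows(
  increments=[
    {"slide":[0,0,1.5],"angular":[0,0,0.2],"claw":-0.2},
    {"slide":[0,0,1],"angular":[0,0,0],"claw":-0.2},
    {"slide":[0,0,0],"angular":[0,0,0],"claw":-0.2},
    {"slide":[0,0,0],"angular":[0,0,0],"claw":-0.2},
  ],
)

```text
time: 41.15
ee_pos: [0.4706, 0.0678, 0.0436]
tcp_rot: [180.0, -0.0, 99.9]
wrist_force: [-0.1, -0.2, -0.4]
opening: 0.0549
grasp_force: 53.4
```

Emit:
play_rows(
  increments=[
    {"slide":[0,0,1],"angular":[0,0,-0.4],"claw":-0.2},
    {"slide":[0,0,0],"angular":[0,0,0],"claw":-0.2},
    {"slide":[0,0,0],"angular":[0,0,0],"claw":-0.2},
  ],
)

```text
time: 41.45
ee_pos: [0.4706, 0.0681, 0.0433]
tcp_rot: [180.0, -0.0, 100.4]
wrist_force: [-3.2, 1.2, 7.1]
opening: 0.0556
grasp_force: 54.1
```

Emit:
play_rows(
  increments=[
    {"slide":[0,0,1],"angular":[0,0,0],"claw":-0.2},
    {"slide":[0,0,0],"angular":[0,0,0],"claw":-0.2},
    {"slide":[0,0,0],"angular":[0,0,0],"claw":-0.2},
  ],
)

```text
time: 41.75
ee_pos: [0.4707, 0.0681, 0.0433]
tcp_rot: [179.9, -0.0, 100.4]
wrist_force: [-7.9, 1.0, 15.8]
opening: 0.055
grasp_force: 55.2
```

Seated at the expected height. Release and rise, turning back towards grip 2.

Emit:
play_rows(
  increments=[
    {"slide":[0,0,-2],"angular":[0,0,0],"claw":-0.2},
    {"slide":[0,0,0],"angular":[0,0,0],"claw":-0.2},
    {"slide":[0,0,0],"angular":[0,0,0],"claw":0.6},
    {"slide":[0,0,0],"angular":[0,0,0],"claw":0.6},
    {"slide":[0,0,0],"angular":[0,0,0],"claw":0.6},
    {"slide":[0,0,-20],"angular":[0,0,0],"claw":0.6},
    {"slide":[0,0,-40],"angular":[0,0,0],"claw":0.6},
    {"slide":[0,0,-40],"angular":[0,0,0],"claw":0.6},
  ],
)

```text
time: 42.55
ee_pos: [0.4699, 0.0677, 0.144]
tcp_rot: [-179.9, -0.0, 100.3]
wrist_force: [1.4, -0.4, 0.5]
opening: 0.0687
grasp_force: 0.0
```

Emit:
play_rows(
  increments=[
    {"slide":[0,0,-20],"angular":[0,0,-8.45],"claw":0.6},
    {"slide":[0,0,0],"angular":[0,0,-8.45],"claw":0.6},
    {"slide":[0,0,0],"angular":[0,0,-8.45],"claw":0.6},
    {"slide":[0,0,0],"angular":[0,0,-8.45],"claw":0.6},
    {"slide":[0,0,0],"angular":[0,0,-8.45],"claw":0.6},
    {"slide":[0,0,0],"angular":[0,0,-8.45],"claw":0.6},
    {"slide":[0,0,0],"angular":[0,0,-8.45],"claw":0.6},
    {"slide":[0,0,0],"angular":[0,0,-8.45],"claw":0.6},
  ],
)

```text
time: 43.35
ee_pos: [0.4705, 0.0678, 0.1633]
tcp_rot: [-180.0, -0.0, 168.3]
wrist_force: [-0.2, -0.2, 0.7]
opening: 0.0683
grasp_force: 0.0
```

Emit:
play_rows(
  increments=[
    {"slide":[0,0,0],"angular":[0,0,-8.45],"claw":0.6},
    {"slide":[0,0,0],"angular":[0,0,0],"claw":0.6},
    {"slide":[0,0,0],"angular":[0,0,0],"claw":0.6},
  ],
)

```text
time: 43.65
ee_pos: [0.4705, 0.0678, 0.1634]
tcp_rot: [-180.0, -0.0, 176.1]
wrist_force: [-0.7, -0.2, 0.4]
opening: 0.0686
grasp_force: 0.0
```

```bash
python3 - <<'E'
from h import *
o=bot.get_obs();print(o['ee_pos'],o['tcp_rot'],o['opening'])
go(.4738,-.157,.16,176.6)
i,im=snap("wrist","w8"); yellow(i,im)
E
```

```text
[0.47047979 0.06778924 0.16336387] [-1.79997331e+02 -6.23703460e-03  1.76137233e+02] 0.06860239954234079
slide [ -16.6 -224.2    3.4] turn [-0.   -0.01 -0.46] n>= 5.0
yellow [ 248  165   64   87 3653] [0.4762 0.0681]
yellow [   0  201   60   47 1934] [ 0.4736 -0.1439]
```

Emit:
play_rows(
  increments=[
    {"slide":[-2.8,-37.4,0],"angular":[0,0,-0.4],"claw":0.6},
    {"slide":[-2.8,-37.4,0],"angular":[0,0,0],"claw":0.6},
    {"slide":[-2.8,-37.4,0],"angular":[0,0,0],"claw":0.6},
    {"slide":[-2.8,-37.4,0],"angular":[0,0,0],"claw":0.6},
    {"slide":[-2.8,-37.4,0],"angular":[0,0,0],"claw":0.6},
    {"slide":[-2.7,-37.3,0],"angular":[0,0,0],"claw":0.6},
    {"slide":[0,0,0],"angular":[0,0,0],"claw":0.6},
    {"slide":[0,0,0],"angular":[0,0,0],"claw":0.6},
  ],
)

```text
time: 44.5
ee_pos: [0.4741, -0.1577, 0.1632]
tcp_rot: [180.0, -0.0, 176.5]
wrist_force: [0.0, -0.1, 0.4]
opening: 0.0682
grasp_force: 0.0
```

```bash
python3 - <<'E'
from h import *
go(.4738,-.157,.026,176.6)
i,im=snap("wrist","w9"); yellow(i,im)
E
```

```text
slide [  0.4   0.6 137.2] turn [ 0.02 -0.03 -0.05] n>= 3.0
yellow [ 544  147   16   81 1141] [0.4737 0.0578]
yellow [ 244  179   74   47 3413] [ 0.4729 -0.1568]
yellow [  28  187   96   52 3598] [ 0.4721 -0.3262]
```

Emit:
play_rows(
  increments=[
    {"slide":[0.4,0.7,35],"angular":[0,0,0],"claw":0.6},
    {"slide":[0,0,35],"angular":[0,0,0],"claw":0.6},
    {"slide":[0,0,30],"angular":[0,0,0],"claw":0.6},
    {"slide":[0,0,20],"angular":[0,0,0],"claw":0.6},
    {"slide":[0,0,15],"angular":[0,0,0],"claw":0.6},
    {"slide":[0,0,0],"angular":[0,0,0],"claw":0.6},
    {"slide":[0,0,0],"angular":[0,0,0],"claw":0.6},
  ],
)

```text
time: 45.25
ee_pos: [0.4744, -0.156, 0.0292]
tcp_rot: [-180.0, 0.0, 176.8]
wrist_force: [-0.0, -0.1, 0.7]
opening: 0.0686
grasp_force: 0.0
```

Emit:
play_rows(
  increments=[
    {"slide":[0,0,0],"angular":[0,0,0],"claw":-0.2},
    {"slide":[0,0,0],"angular":[0,0,0],"claw":-0.2},
    {"slide":[0,0,0],"angular":[0,0,0],"claw":-0.2},
    {"slide":[0,0,0],"angular":[0,0,0],"claw":-0.2},
  ],
  squeeze=50,
)

```text
time: 45.65
ee_pos: [0.475, -0.1566, 0.0301]
tcp_rot: [-180.0, 0.2, 176.8]
wrist_force: [-0.1, 1.6, 6.6]
opening: 0.0549
grasp_force: 54.3
```

Emit:
play_rows(
  increments=[
    {"slide":[0,0,-20],"angular":[0,0,0],"claw":-0.2},
    {"slide":[0,0,-35],"angular":[0,0,0],"claw":-0.2},
    {"slide":[0,0,-35],"angular":[0,0,0],"claw":-0.2},
    {"slide":[0,0,0],"angular":[0,0,8.45],"claw":-0.2},
    {"slide":[0,0,0],"angular":[0,0,8.45],"claw":-0.2},
    {"slide":[0,0,0],"angular":[0,0,8.45],"claw":-0.2},
    {"slide":[0,0,0],"angular":[0,0,8.45],"claw":-0.2},
    {"slide":[0,0,0],"angular":[0,0,8.45],"claw":-0.2},
  ],
)

```text
time: 46.45
ee_pos: [0.4741, -0.1564, 0.1189]
tcp_rot: [180.0, 0.0, 134.2]
wrist_force: [-1.1, -0.1, -1.9]
opening: 0.0549
grasp_force: 53.4
```

Emit:
play_rows(
  increments=[
    {"slide":[0,0,0],"angular":[0,0,8.45],"claw":-0.2},
    {"slide":[0,0,0],"angular":[0,0,8.45],"claw":-0.2},
    {"slide":[0,0,0],"angular":[0,0,8.45],"claw":-0.2},
    {"slide":[0,0,0],"angular":[0,0,8.45],"claw":-0.2},
    {"slide":[0,0,0],"angular":[0,0,0],"claw":-0.2},
    {"slide":[0,0,0],"angular":[0,0,0],"claw":-0.2},
  ],
)

```text
time: 47.05
ee_pos: [0.474, -0.1564, 0.1187]
tcp_rot: [180.0, 0.0, 101.0]
wrist_force: [0.2, -0.2, -1.1]
opening: 0.0548
grasp_force: 53.4
```

```bash
python3 - <<'E'
from h import *
o=bot.get_obs();print(o['ee_pos'],o['tcp_rot'],o['opening'],o['wrist_force'])
go(.4795,.0178,.0435,100.4)
E
```

```text
[ 0.47404448 -0.15643092  0.11874114] [1.79980205e+02 1.26714856e-02 1.00986239e+02] 0.05477819484962789 [ 0.2432867  -0.2269373  -1.12453251]
slide [170.4  36.8  75.2] turn [0.02 0.01 0.59] n>= 4.0
```

Emit:
play_rows(
  increments=[
    {"slide":[34.1,7.3,0],"angular":[0,0,0.5],"claw":-0.2},
    {"slide":[34.1,7.3,0],"angular":[0,0,0],"claw":-0.2},
    {"slide":[34.1,7.4,0],"angular":[0,0,0],"claw":-0.2},
    {"slide":[34.1,7.4,0],"angular":[0,0,0],"claw":-0.2},
    {"slide":[34,7.4,0],"angular":[0,0,0],"claw":-0.2},
    {"slide":[0,0,25],"angular":[0,0,0],"claw":-0.2},
    {"slide":[0,0,0],"angular":[0,0,0],"claw":-0.2},
    {"slide":[0,0,0],"angular":[0,0,0],"claw":-0.2},
  ],
)

```text
time: 47.85
ee_pos: [0.4792, 0.0177, 0.0935]
tcp_rot: [-179.9, -0.0, 100.4]
wrist_force: [-0.7, -0.7, 0.3]
opening: 0.055
grasp_force: 53.4
```

```bash
python3 - <<'E'
from h import *
go(.4795,.0178,.0456,100.4)
E
```

```text
slide [ 0.1  0.3 47.9] turn [-0.06 -0.   -0.05] n>= 1.0
```

Emit:
play_rows(
  increments=[
    {"slide":[0.1,0.3,15],"angular":[0,0,0],"claw":-0.2},
    {"slide":[0,0,15],"angular":[0,0,0],"claw":-0.2},
    {"slide":[0,0,10],"angular":[0,0,0],"claw":-0.2},
    {"slide":[0,0,5],"angular":[0,0,0],"claw":-0.2},
    {"slide":[0,0,2],"angular":[0,0,0],"claw":-0.2},
    {"slide":[0,0,0],"angular":[0,0,0],"claw":-0.2},
    {"slide":[0,0,0],"angular":[0,0,0],"claw":-0.2},
  ],
)

```text
time: 48.55
ee_pos: [0.4802, 0.0181, 0.0467]
tcp_rot: [180.0, -0.0, 100.2]
wrist_force: [-0.9, -0.2, -1.8]
opening: 0.0552
grasp_force: 53.5
```

Emit:
play_rows(
  increments=[
    {"slide":[0,0,1.5],"angular":[0,0,0],"claw":-0.2},
    {"slide":[0,0,0],"angular":[0,0,0],"claw":-0.2},
    {"slide":[0,0,0],"angular":[0,0,0],"claw":-0.2},
  ],
)

```text
time: 48.85
ee_pos: [0.4806, 0.0178, 0.046]
tcp_rot: [179.9, 0.1, 100.2]
wrist_force: [-1.2, -2.7, 5.0]
opening: 0.0549
grasp_force: 54.3
```

Emit:
play_rows(
  increments=[
    {"slide":[0,0,1],"angular":[0,0,0],"claw":-0.2},
    {"slide":[0,0,0],"angular":[0,0,0],"claw":-0.2},
    {"slide":[0,0,0],"angular":[0,0,0],"claw":-0.2},
  ],
)

```text
time: 49.15
ee_pos: [0.4807, 0.0176, 0.0457]
tcp_rot: [179.9, 0.1, 100.2]
wrist_force: [-3.1, -5.1, 11.0]
opening: 0.0552
grasp_force: 55.1
```

Emit:
play_rows(
  increments=[
    {"slide":[0,0,-1.5],"angular":[0,0,0],"claw":-0.2},
    {"slide":[0,0,0],"angular":[0,0,0],"claw":-0.2},
    {"slide":[0,0,0],"angular":[0,0,0],"claw":0.6},
    {"slide":[0,0,0],"angular":[0,0,0],"claw":0.6},
    {"slide":[0,0,0],"angular":[0,0,0],"claw":0.6},
    {"slide":[0,0,-20],"angular":[0,0,0],"claw":0.6},
    {"slide":[0,0,-40],"angular":[0,0,0],"claw":0.6},
    {"slide":[0,0,-40],"angular":[0,0,0],"claw":0.6},
  ],
)

```text
time: 49.95
ee_pos: [0.4795, 0.0181, 0.146]
tcp_rot: [-179.9, -0.0, 100.2]
wrist_force: [1.2, 0.0, 1.0]
opening: 0.0681
grasp_force: 0.0
```

Emit:
play_rows(
  increments=[
    {"slide":[0,0,-18],"angular":[0,0,-8.5],"claw":0.6},
    {"slide":[0,0,0],"angular":[0,0,-8.5],"claw":0.6},
    {"slide":[0,0,0],"angular":[0,0,-8.5],"claw":0.6},
    {"slide":[0,0,0],"angular":[0,0,-8.5],"claw":0.6},
    {"slide":[0,0,0],"angular":[0,0,-8.5],"claw":0.6},
    {"slide":[0,0,0],"angular":[0,0,-8.5],"claw":0.6},
    {"slide":[0,0,0],"angular":[0,0,-8.5],"claw":0.6},
    {"slide":[0,0,0],"angular":[0,0,-8.5],"claw":0.6},
  ],
)

```text
time: 50.75
ee_pos: [0.4802, 0.0181, 0.1634]
tcp_rot: [180.0, 0.0, 168.6]
wrist_force: [0.4, 0.1, 0.2]
opening: 0.0685
grasp_force: 0.0
```

Emit:
play_rows(
  increments=[
    {"slide":[0,0,0],"angular":[0,0,-8.5],"claw":0.6},
    {"slide":[0,0,0],"angular":[0,0,-3],"claw":0.6},
    {"slide":[0,0,0],"angular":[0,0,0],"claw":0.6},
    {"slide":[0,0,0],"angular":[0,0,0],"claw":0.6},
  ],
)

```text
time: 51.15
ee_pos: [0.48, 0.0181, 0.1634]
tcp_rot: [180.0, 0.0, 179.6]
wrist_force: [-0.5, -0.5, 1.3]
opening: 0.0685
grasp_force: 0.0
```

```bash
python3 - <<'E'
from h import *
o=bot.get_obs();print(o['ee_pos'],o['tcp_rot'],o['opening'])
go(.4728,-.3239,.16,180)
i,im=snap("wrist","w10"); yellow(i,im)
i,im=snap("side","s10"); yellow(i,im)
E
```

```text
[0.48001144 0.01807373 0.16339064] [1.79995529e+02 1.25827621e-02 1.79635062e+02] 0.06851276474154953
slide [   7.2 -342.     3.4] turn [ 0.    0.01 -0.36] n>= 8.0
yellow [ 316  153   59   86 3877] [0.4755 0.0713]
yellow [ 249  167   60   85 3660] [0.4861 0.0183]
yellow [271 232  32  30 583] [0.4873 0.032 ]
```

Emit:
play_rows(
  increments=[
    {"slide":[0.8,-38,0],"angular":[0,0,-0.3],"claw":0.6},
    {"slide":[0.8,-38,0],"angular":[0,0,0],"claw":0.6},
    {"slide":[0.8,-38,0],"angular":[0,0,0],"claw":0.6},
    {"slide":[0.8,-38,0],"angular":[0,0,0],"claw":0.6},
    {"slide":[0.8,-38,0],"angular":[0,0,0],"claw":0.6},
    {"slide":[0.8,-38,0],"angular":[0,0,0],"claw":0.6},
    {"slide":[0.8,-38,0],"angular":[0,0,0],"claw":0.6},
    {"slide":[0.8,-38,0],"angular":[0,0,0],"claw":0.6},
  ],
)

```text
time: 52.05
ee_pos: [0.4733, -0.2877, 0.1635]
tcp_rot: [-180.0, 0.0, 180.0]
wrist_force: [-0.1, 0.4, -0.2]
opening: 0.0682
grasp_force: 0.0
```

Emit:
play_rows(
  increments=[
    {"slide":[0.8,-38,0],"angular":[0,0,0],"claw":0.6},
    {"slide":[0,0,0],"angular":[0,0,0],"claw":0.6},
    {"slide":[0,0,0],"angular":[0,0,0],"claw":0.6},
    {"slide":[0,0,0],"angular":[0,0,0],"claw":0.6},
  ],
)

```text
time: 52.45
ee_pos: [0.4727, -0.3234, 0.1634]
tcp_rot: [180.0, -0.0, -180.0]
wrist_force: [-0.3, 1.1, -0.2]
opening: 0.0685
grasp_force: 0.0
```

```bash
python3 - <<'E'
from h import *
go(.4728,-.3239,.026,180)
i,im=snap("wrist","w11"); yellow(i,im)
E
```

```text
slide [-1.000e-01 -5.000e-01  1.374e+02] turn [ 0.02 -0.01  0.03] n>= 3.0
yellow [ 243  179   74   48 3458] [ 0.472  -0.3235]
```

Emit:
play_rows(
  increments=[
    {"slide":[0,0,35],"angular":[0,0,0],"claw":0.6},
    {"slide":[0,0,35],"angular":[0,0,0],"claw":0.6},
    {"slide":[0,0,30],"angular":[0,0,0],"claw":0.6},
    {"slide":[0,0,20],"angular":[0,0,0],"claw":0.6},
    {"slide":[0,0,14],"angular":[0,0,0],"claw":0.6},
    {"slide":[0,0,0],"angular":[0,0,0],"claw":0.6},
    {"slide":[0,0,0],"angular":[0,0,0],"claw":0.6},
  ],
)

```text
time: 53.2
ee_pos: [0.4732, -0.3238, 0.0304]
tcp_rot: [-180.0, 0.0, -179.9]
wrist_force: [0.7, 0.3, 0.2]
opening: 0.0688
grasp_force: 0.0
```

Emit:
play_rows(
  increments=[
    {"slide":[0,0,0],"angular":[0,0,0],"claw":-0.2},
    {"slide":[0,0,0],"angular":[0,0,0],"claw":-0.2},
    {"slide":[0,0,0],"angular":[0,0,0],"claw":-0.2},
    {"slide":[0,0,0],"angular":[0,0,0],"claw":-0.2},
  ],
  squeeze=50,
)

```text
time: 53.6
ee_pos: [0.4737, -0.3245, 0.0313]
tcp_rot: [-179.9, 0.2, -180.0]
wrist_force: [-0.9, 0.5, 6.2]
opening: 0.0551
grasp_force: 54.3
```

Emit:
play_rows(
  increments=[
    {"slide":[0,0,-20],"angular":[0,0,0],"claw":-0.2},
    {"slide":[0,0,-40],"angular":[0,0,0],"claw":-0.2},
    {"slide":[0,0,-45],"angular":[0,0,0],"claw":-0.2},
    {"slide":[0,0,0],"angular":[0,0,8.5],"claw":-0.2},
    {"slide":[0,0,0],"angular":[0,0,8.5],"claw":-0.2},
    {"slide":[0,0,0],"angular":[0,0,8.5],"claw":-0.2},
    {"slide":[0,0,0],"angular":[0,0,8.5],"claw":-0.2},
    {"slide":[0,0,0],"angular":[0,0,8.5],"claw":-0.2},
  ],
)

```text
time: 54.4
ee_pos: [0.4728, -0.3241, 0.1351]
tcp_rot: [180.0, 0.0, 137.2]
wrist_force: [0.4, -0.3, -0.8]
opening: 0.055
grasp_force: 53.4
```

Emit:
play_rows(
  increments=[
    {"slide":[0,0,0],"angular":[0,0,8.5],"claw":-0.2},
    {"slide":[0,0,0],"angular":[0,0,8.5],"claw":-0.2},
    {"slide":[0,0,0],"angular":[0,0,8.5],"claw":-0.2},
    {"slide":[0,0,0],"angular":[0,0,8.5],"claw":-0.2},
    {"slide":[0,0,0],"angular":[0,0,3.1],"claw":-0.2},
    {"slide":[0,0,0],"angular":[0,0,0],"claw":-0.2},
    {"slide":[0,0,0],"angular":[0,0,0],"claw":-0.2},
  ],
)

```text
time: 55.1
ee_pos: [0.4728, -0.3241, 0.1348]
tcp_rot: [180.0, 0.0, 100.5]
wrist_force: [-0.2, -0.6, -1.4]
opening: 0.0551
grasp_force: 53.4
```

```bash
python3 - <<'E'
from h import *
o=bot.get_obs();print(o['ee_pos'],o['tcp_rot'],o['opening'],o['wrist_force'])
go(.4751,.0429,.12,100.4)
E
```

```text
[ 0.47278102 -0.32407404  0.13480932] [1.79978824e+02 2.03468345e-02 1.00545392e+02] 0.055142470521819816 [-0.18926274 -0.63119821 -1.42334839]
slide [360.5  68.5  14.8] turn [0.02 0.02 0.15] n>= 8.0
```

Emit:
play_rows(
  increments=[
    {"slide":[36,6.8,0],"angular":[0,0,0.1],"claw":-0.2},
    {"slide":[36,6.8,0],"angular":[0,0,0],"claw":-0.2},
    {"slide":[36,6.8,0],"angular":[0,0,0],"claw":-0.2},
    {"slide":[36,6.8,0],"angular":[0,0,0],"claw":-0.2},
    {"slide":[36,6.8,0],"angular":[0,0,0],"claw":-0.2},
    {"slide":[36,6.8,0],"angular":[0,0,0],"claw":-0.2},
    {"slide":[36,6.9,0],"angular":[0,0,0],"claw":-0.2},
    {"slide":[36,6.9,0],"angular":[0,0,0],"claw":-0.2},
  ],
)

```text
time: 55.9
ee_pos: [0.4745, -0.0294, 0.1348]
tcp_rot: [180.0, 0.0, 100.4]
wrist_force: [0.8, 0.6, -0.3]
opening: 0.0551
grasp_force: 53.4
```

Emit:
play_rows(
  increments=[
    {"slide":[36,6.9,0],"angular":[0,0,0],"claw":-0.2},
    {"slide":[36,6.9,0],"angular":[0,0,0],"claw":-0.2},
    {"slide":[0,0,20],"angular":[0,0,0],"claw":-0.2},
    {"slide":[0,0,0],"angular":[0,0,0],"claw":-0.2},
    {"slide":[0,0,0],"angular":[0,0,0],"claw":-0.2},
  ],
)

```text
time: 56.4
ee_pos: [0.4751, 0.0422, 0.1146]
tcp_rot: [-180.0, 0.0, 100.4]
wrist_force: [0.3, -0.0, -1.2]
opening: 0.055
grasp_force: 53.4
```

```bash
python3 - <<'E'
from h import *
go(.4751,.0429,.0723,100.4)
snap("wrist","w12")
i,im=snap("side","s12"); h=cv2.imread("pics/w12.png"); 
a=cv2.resize(cv2.cvtColor(pickle.load(open("w12.pkl","rb"))[1],cv2.COLOR_RGB2BGR)[100:400,130:430],(400,400)); b=cv2.resize(im[200:300,240:340,::-1],(400,400),interpolation=cv2.INTER_CUBIC)
cv2.imwrite("pics/m12.png",np.hstack([a,b]))
E
```

```text
slide [ 0.7  0.2 42.3] turn [-0.04  0.   -0.01] n>= 1.0
```

View pics/m12.png

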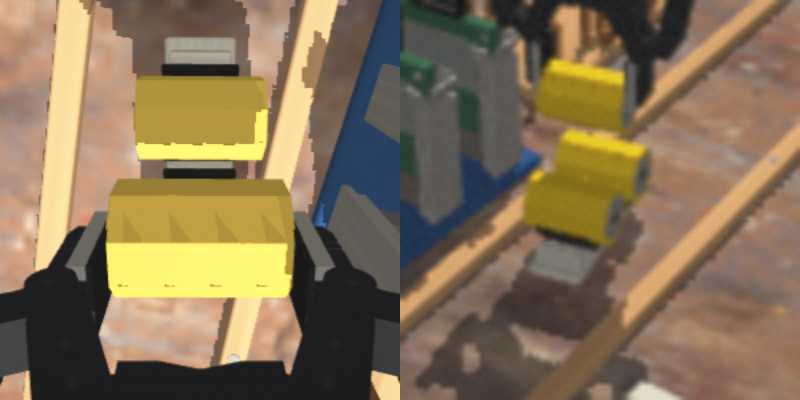

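Both grips sit in their grooves, centred (135..268 around the cradle 165..237); the third hangs above. Lower it.

Emit:
play_rows(
  increments=[
    {"slide":[0.6,0,15],"angular":[0,0,0],"claw":-0.2},
    {"slide":[0,0,12],"angular":[0,0,0],"claw":-0.2},
    {"slide":[0,0,8],"angular":[0,0,0],"claw":-0.2},
    {"slide":[0,0,4],"angular":[0,0,0],"claw":-0.2},
    {"slide":[0,0,2],"angular":[0,0,0],"claw":-0.2},
    {"slide":[0,0,0],"angular":[0,0,0],"claw":-0.2},
    {"slide":[0,0,0],"angular":[0,0,0],"claw":-0.2},
  ],
)

```text
time: 57.2
ee_pos: [0.4754, 0.0431, 0.0738]
tcp_rot: [180.0, 0.0, 100.3]
wrist_force: [-0.4, -0.5, -0.9]
opening: 0.055
grasp_force: 53.5
```

Emit:
play_rows(
  increments=[
    {"slide":[0,0,1],"angular":[0,0,0],"claw":-0.2},
    {"slide":[0,0,0],"angular":[0,0,0],"claw":-0.2},
    {"slide":[0,0,0],"angular":[0,0,0],"claw":-0.2},
  ],
)

```text
time: 57.5
ee_pos: [0.4754, 0.043, 0.0727]
tcp_rot: [180.0, 0.0, 100.3]
wrist_force: [0.0, 0.2, -0.1]
opening: 0.055
grasp_force: 53.5
```

Emit:
play_rows(
  increments=[
    {"slide":[0,0,0.7],"angular":[0,0,0],"claw":-0.2},
    {"slide":[0,0,0],"angular":[0,0,0],"claw":-0.2},
    {"slide":[0,0,0],"angular":[0,0,0],"claw":-0.2},
  ],
)

```text
time: 57.8
ee_pos: [0.4754, 0.043, 0.0725]
tcp_rot: [179.9, 0.0, 100.3]
wrist_force: [-2.5, -0.8, 5.7]
opening: 0.0551
grasp_force: 54.2
```

Emit:
play_rows(
  increments=[
    {"slide":[0,0,0.5],"angular":[0,0,0],"claw":-0.2},
    {"slide":[0,0,0],"angular":[0,0,0],"claw":-0.2},
    {"slide":[0,0,0],"angular":[0,0,0],"claw":-0.2},
  ],
)

```text
time: 58.1
ee_pos: [0.4754, 0.043, 0.0725]
tcp_rot: [179.9, 0.0, 100.3]
wrist_force: [-3.3, -1.6, 10.0]
opening: 0.055
grasp_force: 54.7
```

Seated at the expected 0.0723. Ease off, open gradually, rise.

Emit:
play_rows(
  increments=[
    {"slide":[0,0,-1],"angular":[0,0,0],"claw":-0.2},
    {"slide":[0,0,0],"angular":[0,0,0],"claw":-0.2},
    {"slide":[0,0,0],"angular":[0,0,0],"claw":0.4},
    {"slide":[0,0,0],"angular":[0,0,0],"claw":0.6},
    {"slide":[0,0,0],"angular":[0,0,0],"claw":0.6},
    {"slide":[0,0,0],"angular":[0,0,0],"claw":0.6},
  ],
  squeeze=20,
)

```text
time: 58.7
ee_pos: [0.4752, 0.043, 0.0721]
tcp_rot: [-180.0, -0.0, 100.3]
wrist_force: [-0.6, -0.5, -0.2]
opening: 0.0688
grasp_force: 0.0
```

Emit:
play_rows(
  increments=[
    {"slide":[0,0,-10],"angular":[0,0,0],"claw":0.6},
    {"slide":[0,0,-20],"angular":[0,0,0],"claw":0.6},
    {"slide":[0,0,-40],"angular":[0,0,0],"claw":0.6},
    {"slide":[0,0,-40],"angular":[0,0,0],"claw":0.6},
    {"slide":[0,0,-40],"angular":[0,0,0],"claw":0.6},
    {"slide":[0,0,-40],"angular":[0,0,0],"claw":0.6},
    {"slide":[0,0,0],"angular":[0,0,0],"claw":0.6},
    {"slide":[0,0,0],"angular":[0,0,0],"claw":0.6},
  ],
)

```text
time: 59.5
ee_pos: [0.4756, 0.0431, 0.2636]
tcp_rot: [179.9, 0.0, 100.3]
wrist_force: [0.4, 0.1, 0.0]
opening: 0.0682
grasp_force: 0.0
```

```bash
python3 - <<'E'
from h import *
o=bot.get_obs();print(o['time'],o['ee_pos'],o['wrist_force'])
_,w=snap("wrist","w13"); _,s=snap("side","s13")
a=cv2.resize(w[100:340,160:400,::-1],(400,400)); b=cv2.resize(s[150:300,170:320,::-1],(400,400),interpolation=cv2.INTER_CUBIC)
cv2.imwrite("pics/m13.png",np.hstack([a,b]))
E
```

```text
59.5 [0.47560942 0.0430774  0.26361753] [0.39222297 0.11774085 0.00999794]
```

View pics/m13.png

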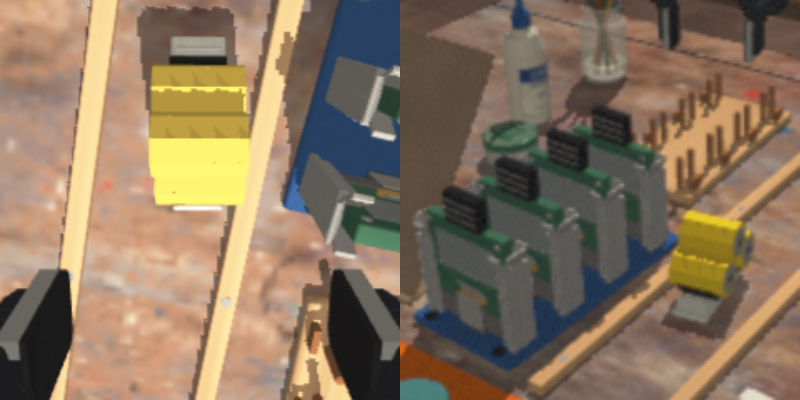

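The pictures show all four covers at equal height in the rack and the grip pyramid complete and centred on the cradle, with nothing touching. I'm handing it in.

```bash
python3 -c "
from workcell import bot
print(bot.job_done())"
```

```text
the job is handed in; nothing more can be done
None
```

I handed the job in at about 60 s: all four green covers are pressed home in the rack, the three yellow grips are stacked as a pyramid on the cradle, and the final pictures confirm both; no verdict came back.

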